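Pack out and wedge the tablet counter tight against its stop

ROBOT

A 6-joint arm with a two-finger parallel gripper is mounted at the origin on the work surface. World frame = base frame: x ahead of the robot, y to its left, z up, the work surface at z = 0. Lengths are in m, angles in rad, forces in N, time in s.
With the tool pointing down it reaches from about 0.25 to 0.8 m from the base axis. Payload 8.5 kg.
Tool frame: the origin (TCP) lies at the very end of the fingers, on their centre line; the grasp point (between the pads) lies 19 mm behind it; z points along the fingers, y is the direction in which the jaws open and shut (so a half turn about z gives the same grasp; the last joint's range is limited). The gripper opens to 85 mm and grips with 20 to 120 N. Pads are 22 mm wide; open, the fingers measure 114 mm over their backs; the gripper's body (76 mm by 85 mm) begins 54 mm behind the grasp point. The pads swing forward as they close: fully open they stand 13 mm farther back than shut.
Start: joints at [-1.263, 0.238, -0.013, 1.319, 0, 1.571], TCP at [0.159, -0.5, 0.231] pointing down, gripper open.
Joint ranges: [-2.66, 2.66], [-1.03, 1.9], [-1.14, 1.46], [-1.82, 2.27], [-1.45, 1.34], [-3.14, 3.14]. Speed limits (rad/s): [2.22, 2.22, 2.79, 3.14, 3.14, 3.14].

INTERFACE

Orientations are given as a rotation vector (axis times angle).
In Python, from bench import * gives the robot as it stands.
- The arm moves only by the tool step_arm, never from a script. Its argument "deltas" is a list of rows, each an object of numbers: "gripper": the closure, from 0 (fully open) to 1 (shut); "tx", "ty", "tz": the shift along the tool's x, y, z in m; "rx", "ry", "rz": the turn, a rotation vector about the tool's x, y, z in rad. In form: [{"gripper": .., "tx": .., "ty": .., "tz": .., "rx": .., "ry": .., "rz": ..}, ...]. A call has 1 to 12 rows; each row shifts and turns the pose as measured when the row begins, along the tool's axes as they then stand; what a row does not reach is not made up. A row lasts 1/8 s, in which the tool goes at most 62.5 mm and 10.7 degrees, less where a joint would pass 70% of its speed; a pose out of reach is approached as far as the arm can. A call with a gripper value outside its range is refused whole. The fingers move at their own pace and stop on an object; "force" is the grip in N (left out, the last holds). Time passes only in rows, so rows that do not move let the fingers close. It gives the time, the measured TCP pose, the force and the opening at its end, in the units of the state.
- sense(): the state, without advancing time (a new reading comes with each control period).
- get_image(name): name is "side" or "top"; returns a dict with "image" (384x512x3 uint8, red, green, blue), "vertical_fov" (degrees; the focal length in pixels is half the picture's height over the tangent of half this angle, whatever the lens; pixels are square), "cx", "cy" (the principal point, pixels), "k1" (the pictures are not rectified: a ray, as slopes to the right and down, at radius r is drawn at 1 + k1 r^2 times it, then the intrinsics apply), "rvec" (rotation vector, rad) and "tvec" (3), from world to camera coordinates, as OpenCV has them. Camera axes: x right, y down, z forward; pixel columns grow to the right and rows downward; lengths in m; the calibration is good to about 2 mm. A picture is of the moment at which its call begins. There is no depth.
- job_done(): hands the job in, once; it reports no verdict.
Trained networks look in a picture, given as the dict that the camera call returned (one of the last four; its "shot" number tells which), for a name from the list of things; names that differ only in an ending like _2 or _b are one class to them, and where a whole thing is asked for, a point or a joint stands for the part that bears it (a point fixed in the world has none). Each returns a list of dicts, best first, with "p" (0 to 1); they miss things now and then, are a little off and sometimes report something else, mostly with a low value. They report only what shows in the picture. A call takes as long as a camera call. They do not tell look-alikes from the thing itself.
- search_frame(picture, name): "location" ([x, y, z] in m, in world coordinates, good to about 4 mm: the middle of the surface that is visible of it).
- cut_out(picture, name): "mask" (384x512 bool, what is visible of it).
- landmark_of(picture, name): "location" ([x, y, z] in m, in world coordinates, good to about 4 mm: a listed point, or the origin of a listed thing).
The state is a dict: "clock": time; "joint_pos": joint angles; "qvel": joint speeds; "joint_efforts": joint torques, N m; "eef_pos": TCP position; "ee_rot": TCP orientation; "contact_force": force on the tool from outside, world axes, zero at the start; "ft_torque": the same for the moment, N m; "opening": finger opening in m.
Only numpy, scipy, OpenCV 4.12 (cv2) and the standard library are available. Lean on these libraries where they do the work, as an engineer would, in place of code of your own. Each camera call takes 0.05 s, during which the arm holds its last target.

TASK

The tablet counter must not creep about on the worktop when it vibrates: stand blue packers upright on the worktop in the gap beside it, flat against the machine's side about half-way along, one behind another until the room left suits the orange wedge. Then push the wedge point-down between the last packer and the grey upstand, its sloping face towards the upstand, with no more than a firm hand's push, until it bites at least 25 mm down in the gap and the machine is pressed firmly back against its stop. Finish while holding it so: keep the wedge gripped and pushed home for a colleague to pin it; leave the spare packers in their block, and the bottles and the screwdriver alone.

Things in the scene. Friction and masses are not known exactly. Their poses are not given: they have to be found in the camera images.
- stop: Aluminium angle bolted to the worktop at the far (left) side of the tablet counter; fixed. Origin: on the worktop (z = 0) under the middle of the machine's right side when the machine is against the stop. x runs along that side and the gap, y from the gap into the machine (260 mm wide), z up; the gap lies at y below 0. Yaw up to 15 degrees either way.
- tablet_counter (a joint): How far the white tablet counter stands off its stop, in m: 0 = hard against the stop, up to 0.005, growing towards the gap (its -y). It slides on its rubber feet against about 4 N of friction; 5 kg.
- machine_side (a point): Middle of the top edge of the machine's flat upright right side, 270 mm long, 105 mm above the worktop; moves with the machine. Axes as stop. On the machine a 45 mm higher housing starts 135 mm in from this edge, with a clear chute and funnel (60 mm radius, top 315 mm above the worktop, axis 185 mm in, 55 mm along +x).
- upstand_edge (a point): Middle of the top inner edge (gap side) of the grey upstand, a fixed board 18 mm thick, 260 mm long, 90 mm high, parallel to the machine's side; axes as stop. The gap, from this face to the machine's side when that is against the stop, is 20 to 38 mm wide; its floor is the worktop. Two steel brackets at the back reach out 50 mm.
- rack: Fixed wooden block, 90 (x) x 170 (y) x 45 mm high, with four slots across it, 40 mm deep, that hold the three packers (slots at y = -54, -18, +18 mm) and the wedge (its middle at y = +49 mm). Origin: centre of its underside. Yaw up to 15 degrees either way.
- packer1_mid (a point): Centre of a blue plastic packer, a flat plate 50 mm wide (its x), 10 mm thick (its y), 150 mm tall (its z), 70 g; stands upright in a slot, its foot 5 mm above the worktop, its top 155 mm. The centre is 75 mm above the foot. Three alike; one or two are needed, depending on the gap.
- packer2_mid (a point): Centre of a blue plastic packer, a flat plate 50 mm wide (its x), 10 mm thick (its y), 150 mm tall (its z), 70 g; stands upright in a slot, its foot 5 mm above the worktop, its top 155 mm. The centre is 75 mm above the foot. Three alike; one or two are needed, depending on the gap.
- packer3_mid (a point): Centre of a blue plastic packer, a flat plate 50 mm wide (its x), 10 mm thick (its y), 150 mm tall (its z), 70 g; stands upright in a slot, its foot 5 mm above the worktop, its top 155 mm. The centre is 75 mm above the foot. Three alike; one or two are needed, depending on the gap.
- wedge_mid (a point): Point on the orange plastic wedge half-way up (75 mm), mid-width, mid-head. 150 mm long (z, point down), 60 mm wide (x), 110 g. Its +y face is flat, at y = +11.5 mm. The -y face slopes: 3 mm thick at the point, 2 mm more per 10 mm up, to 23 mm at 100 mm; above that a plain head 60 x 23 mm, to be gripped across the 60 mm. Stands in its slot point down, 5 mm above the worktop.
- wedge_tip (a point): Middle of the wedge's 3 mm thick point: 10 mm towards +y from wedge_mid and 75 mm below it, same axes. Home, it is 22 to 88 mm below the upstand's top edge, where the wedge is as thick as the room that the packers leave: one packer suits a gap under about 29 mm, two a wider one.
- amber_bottle_mid (a point): Middle of an amber glass bottle, 60 mm diameter, 135 mm high, standing; to be left alone.
- tablet_jar_mid (a point): Middle of a white tablet jar, 56 mm diameter, 85 mm high, standing; to be left alone.
- screwdriver_grip (a point): Handle of a red screwdriver, 180 mm long, lying on the worktop; to be left alone.
Mind the look-alikes: they are no part of the job. What is shaped like the part that bears packer3_mid but brown is not meant.

How it is judged:
By the outcome, as a careful person would: the job done as asked, in the order asked, and still so for the second after the job is handed in, while the arm keeps its last pose, push and grip.
It also fails if it takes over 72 s, if anything falls off the work surface, if the arm or the gripper's body presses on something with over 40 N, if the wrist force passes 120 N, or if a joint passes its speed limit or range.

## Working session

There is one attempt and no reset: what is moved stays moved. The work goes in short steps, Python scripts to look and compute and a tool call to move; the robot and the scene stay as the last step left them, time stands still between calls to the robot, and variables do not carry over. Pictures are saved under pics/ and viewed, and the job is handed in when it is done.

Besides the shell and the picture viewer there is one more tool, called after "Call:" as name([rows], argument=value, ...), one row to a line, values as JSON. step_arm: Moves the arm, as the interface text tells. Its arguments: {"type":"object","properties":{"deltas":{"type":"array"},"force":{"type":"number"}},"required":["deltas"]}

```bash
ls; mkdir -p pics
python3 - <<'E'
from bench import *
import cv2,pickle
s=sense();print(s)
P={}
for n in("top","side"):
    d=get_image(n);P[n]=d
    cv2.imwrite(f"pics/{n}0.png",cv2.cvtColor(d["image"],cv2.COLOR_RGB2BGR))
    print(n,{k:v for k,v in d.items() if k!="image"})
    for t in ["stop","tablet_counter","machine_side","upstand_edge","rack","packer1_mid","wedge_mid","wedge_tip","amber_bottle_mid","tablet_jar_mid","screwdriver_grip"]:
        try: print(t,[(round(r["p"],2),[round(float(x),4) for x in r["location"]]) for r in landmark_of(d,t)][:6])
        except Exception as e: print(t,e)
pickle.dump(P,open("p0.pkl","wb"))
E
```

```text
pics
{'clock': 0.0, 'joint_pos': array([-1.26298869e+00,  2.38763888e-01, -1.42424243e-02,  1.31920960e+00,
        2.68575577e-05,  1.57079977e+00]), 'qvel': array([-0.00175666,  0.0001785 , -0.00076702,  0.00115439,  0.00068173,
        0.00014406]), 'joint_efforts': array([-5.86416718e-04, -5.38775611e+01,  3.46444809e+01,  1.83045032e-02,
       -2.16566519e-05,  3.84385590e-07]), 'eef_pos': array([ 0.15894149, -0.49992737,  0.2306911 ]), 'ee_rot': array([-3.10307007e+00, -4.81375573e-01,  3.00014778e-04]), 'contact_force': array([-0.39590604, -0.47083686, -0.00634008]), 'ft_torque': array([ 0.07958123,  0.03407389, -0.01908836]), 'opening': 0.08536994103740878}
top {'vertical_fov': 48.77823156150866, 'cx': 253.14339747544605, 'cy': 189.5762526213743, 'k1': -0.121339730265509, 'rvec': array([ 2.16523689, -2.10986253,  0.23240393]), 'tvec': array([-0.17368784,  0.54933261,  0.9158098 ]), 'shot': 1}
stop [(0.67, [0.5729, 0.0454, 0.0009])]
tablet_counter it knows: amber_bottle_mid, machine_side, packer1_mid, packer2_mid, packer3_mid, rack, screwdriver_grip, stop, tablet_jar_mid, ups
[... 590 characters left out ...]
.09053913]), 'tvec': array([-0.583338  ,  0.03649614,  1.08447179]), 'shot': 2}
stop []
tablet_counter it knows: amber_bottle_mid, machine_side, packer1_mid, packer2_mid, packer3_mid, rack, screwdriver_grip, stop, tablet_jar_mid, upstand_edge, wedge_mid, wedge_tip
machine_side [(0.97, [0.5725, 0.0421, 0.1068])]
upstand_edge [(0.62, [0.5689, 0.0192, 0.0901])]
rack [(0.75, [0.4924, -0.2588, 0.0056])]
packer1_mid [(0.78, [0.5033, -0.3119, 0.0826])]
wedge_mid [(0.74, [0.4837, -0.2119, 0.0788])]
wedge_tip []
amber_bottle_mid [(0.77, [0.7028, -0.2428, 0.0659]), (0.75, [0.5041, -0.3124, 0.0803])]
tablet_jar_mid [(0.81, [0.6444, -0.3978, 0.0418])]
screwdriver_grip [(0.72, [0.3704, -0.1372, 0.0114])]
```

View pics/top0.png

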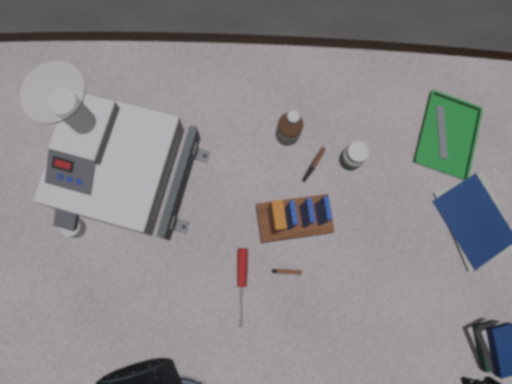

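View pics/side0.png

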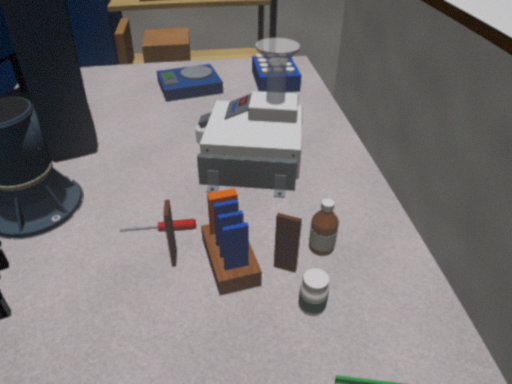

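Run:
```python
import cv2
for n in("top","side"):
    a=cv2.imread(f"pics/{n}0.png")
    if n=="top": c=a[60:210,170:370]
    else: c=a[140:290,150:350]
    cv2.imwrite(f"pics/{n}0z.png",cv2.resize(c,None,fx=4,fy=4,interpolation=cv2.INTER_CUBIC))
```

```text
(no output)
```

The top view shows the machine at about (115,165), the upstand at (180,185), the rack at (295,217) with the wedge and three packers, and two brown plates standing at (313,165) and (287,271). The side view shows the same two plates at (170,230) and (288,242).

View pics/top0z.png

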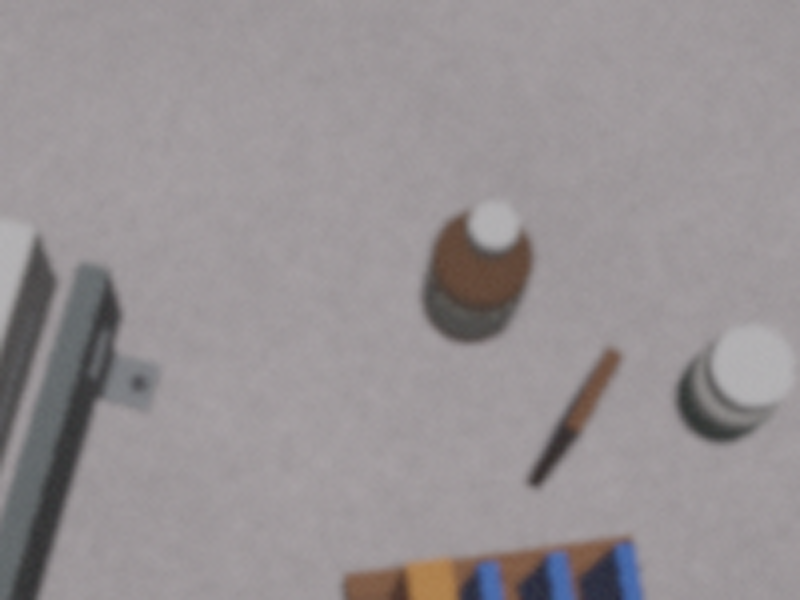

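View pics/side0z.png

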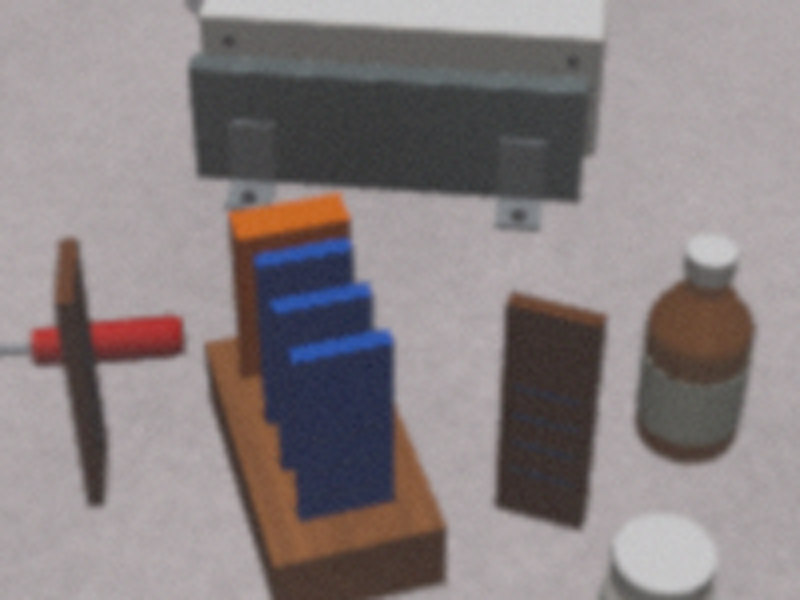

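Run:
```python
from bench import *
import numpy as np
for n in("top","side"):
    d=get_image(n)
    for t in ["packer1_mid","packer2_mid","packer3_mid","upstand_edge","machine_side","rack","stop"]:
        print(n,t,[(round(r["p"],2),[round(float(x),4) for x in r["location"]]) for r in landmark_of(d,t)][:6])
    for t in ["wedge_mid","packer1_mid","rack","machine_side"]:
        for r in cut_out(d,t)[:5]:
            ys,xs=np.nonzero(r["mask"]); print(n,t,round(r["p"],2),len(xs),xs.min(),xs.max(),ys.min(),ys.max())
```

```text
top packer1_mid [(0.61, [0.5015, -0.3073, 0.0829])]
top packer2_mid [(0.61, [0.4995, -0.2806, 0.0821])]
top packer3_mid [(0.75, [0.6101, -0.2955, 0.0755]), (0.61, [0.3707, -0.2336, 0.0736]), (0.59, [0.4889, -0.2389, 0.0793])]
top upstand_edge [(0.9, [0.5641, 0.0208, 0.0889])]
top machine_side [(0.73, [0.5744, 0.0439, 0.1022])]
top rack [(0.66, [0.4917, -0.26, -0.0006])]
top stop [(0.85, [0.5735, 0.0484, 0.002])]
top wedge_mid 0.67 490 268 286 200 233
top packer1_mid 0.6 394 314 331 196 225
top rack 0.63 1470 256 333 194 242
top machine_side 0.77 18375 20 183 61 237
side packer1_mid [(0.73, [0.4989, -0.3157, 0.082])]
side packer2_mid [(0.61, [0.4946, -0.2754, 0.0816]), (0.46, [0.3685, -0.1407, 0.0123]), (0.43, [0.6445, -0.3962, 0.0411])]
side packer3_mid [(0.94, [0.4891, -0.2402, 0.0805]), (0.92, [0.3682, -0.2327, 0.073]), (0.61, [0.6094, -0.2967, 0.0714])]
side upstand_edge [(0.56, [0.5696, 0.0218, 0.0874])]
side machine_side [(0.84, [0.5717, 0.042, 0.1035]), (0.4, [0.368, -0.1388, 0.0126])]
side rack []
side stop []
side wedge_mid 0.73 497 207 238 188 233
side packer1_mid 0.87 1089 222 248 223 269
side packer1_mid 0.72 1298 309 338 198 256
side packer1_mid 0.55 400 121 195 219 231
side rack 0.63 1722 201 260 225 294
side machine_side 0.76 7749 195 302 36 177
```

```bash
cat > h.py <<'E'
import numpy as np,cv2
from scipy.optimize import least_squares
from scipy.ndimage import map_coordinates,gaussian_filter
def proj(d,P):
    P=np.atleast_2d(P);R,_=cv2.Rodrigues(d["rvec"]);c=P@R.T+d["tvec"]
    H,W=d["image"].shape[:2];f=H/2/np.tan(np.radians(d["vertical_fov"])/2)
    s=c[:,:2]/c[:,2:];r2=(s**2).sum(1,keepdims=True);s=s*(1+d["k1"]*r2)
    return s*f+[d["cx"],d["cy"]]
def rot(a):return np.array([[np.cos(a),-np.sin(a),0],[np.sin(a),np.cos(a),0],[0,0,1]])
def place(p,L): # p=(x,y,yaw)
    return np.atleast_2d(L)@rot(p[2]).T+[p[0],p[1],0]
def seg(a,b,n=25,m=.06):
    t=np.linspace(m,1-m,n)[:,None];return np.array(a)*(1-t)+np.array(b)*t
def edges_meas(d,S,p,win):
    """S list of local-segment (a,b,sign or 0). returns per-sample offset along normal of strongest gradient"""
    g=gaussian_filter(d["image"].astype(float),(0.8,0.8,0))
    out=[]
    for a,b in S:
        Q=proj(d,place(p,seg(a,b)))
        t=Q[-1]-Q[0];t/=np.linalg.norm(t);n=np.array([-t[1],t[0]])
        o=np.arange(-win,win+.01,.25)
        X=Q[:,None,:]+o[None,:,None]*n
        V=np.stack([map_coordinates(g[...,k],[X[...,1],X[...,0]],order=1,mode='nearest') for k in range(3)],-1)
        G=np.linalg.norm(np.gradient(V,axis=1),axis=-1)
        # common profile along the edge
        i=G.argmax(1);w=G.max(1)
        out.append((Q,n,o[i],w))
    return out
def fit(p,views,win0=5,it=12,free=None):
    p=np.array(p,float)
    for k in range(it):
        win=max(1.5,win0*(.8**k))
        M=[(d,S,edges_meas(d,S,p,win)) for d,S in views]
        def res(q):
            r=[]
            for d,S,m in M:
                for (a,b),(Q,n,o,w) in zip(S,m):
                    r.append((((proj(d,place(q,seg(a,b)))-Q)@n)-o)*(w>3))
            return np.concatenate(r)
        p=least_squares(res,p,loss='soft_l1',f_scale=.5).x
    return p,np.sqrt(np.mean(res(p)**2)),[np.median(o-0) for d,S,m in M for (_,_,o,_) in m]
def box(x0,x1,y0,y1,z):return [((x0,y0,z),(x1,y0,z)),((x1,y0,z),(x1,y1,z)),((x1,y1,z),(x0,y1,z)),((x0,y1,z),(x0,y0,z))]
def overlay(d,items,fn,crop,sc=4):
    a=cv2.cvtColor(d["image"],cv2.COLOR_RGB2BGR);x0,x1,y0,y1=crop
    a=cv2.resize(a[y0:y1,x0:x1],None,fx=sc,fy=sc,interpolation=cv2.INTER_CUBIC)
    for p,S,c in items:
        for s in S:
            q=((proj(d,place(p,np.array(s)))-[x0,y0]+.5)*sc*8).astype(int)
            cv2.line(a,tuple(map(int,q[0])),tuple(map(int,q[1])),c,1,cv2.LINE_AA,3)
    cv2.imwrite(fn,a)
UP=box(-.13,.13,-.018,0,.09)
MT=[((-.135,0,.105),(.135,0,.105))]
RK=box(-.045,.045,-.085,.085,.045)
def pk(y):return box(-.025,.025,y-.005,y+.005,.155)
WG=box(-.03,.03,.0375,.0605,.155)
E
cat > f.py <<'E'
from h import *;import pickle
P=pickle.load(open("p0.pkl","rb"));T,S=P["top"],P["side"]
r0=[.492,-.2585,.148]
tops=pk(-.054)+pk(-.018)+pk(.018)+WG
for nm,v in (("both",[(T,tops+RK[:3]),(S,tops)]),("top",[(T,tops+RK[:3])]),("side",[(S,tops)])):
    p,e,m=fit(r0,v,4);print("rack",nm,p.round(4),np.degrees(p[2]).round(2),e.round(2),np.round(m,1))
    if nm=="both": pr=p
u0=[.5655,.021,-.262]
upT=[UP[0],UP[2],UP[1],UP[3]]
upS=[UP[0],UP[1],UP[3]]
for nm,v in (("both",[(T,upT),(S,upS)]),("top",[(T,upT)]),("side",[(S,upS)])):
    p,e,m=fit(u0,v,3);print("upst",nm,p.round(4),np.degrees(p[2]).round(2),e.round(2),np.round(m,1))
    if nm=="both": pu=p
    if nm=="top":put=p
for nm,v,b in (("top",[(T,MT)],put),("side",[(S,MT)],pu)):
    best=None
    # only normal offset free
    def place_y(y): return [b[0]-np.sin(b[2])*y,b[1]+np.cos(b[2])*y,b[2]]
    for y in [.018,.022,.026,.03,.034,.038]:
        mm=edges_meas(v[0][0],MT,place_y(y),4)[0]; 
        print(nm,y,np.median(mm[2]),mm[2].std().round(2),mm[3].mean().round(1))
pickle.dump((pr,pu),open("fit.pkl","wb"))
g=(0,255,0);b=(0,0,255)
overlay(T,[(pr,tops+RK,g)],"pics/ov_t_r.png",(245,345,180,250),8)
overlay(S,[(pr,tops+RK,g)],"pics/ov_s_r.png",(195,270,180,300),5)
m=place_y(.024)
overlay(T,[(pu,UP,g),([pu[0]-np.sin(pu[2])*.024,pu[1]+np.cos(pu[2])*.024,pu[2]],MT,b)],"pics/ov_t_u.png",(130,220,110,250),4)
overlay(S,[(pu,UP,g),([pu[0]-np.sin(pu[2])*.024,pu[1]+np.cos(pu[2])*.024,pu[2]],MT,b)],"pics/ov_s_u.png",(180,320,110,210),5)
E
python3 f.py
```

```text
rack both [ 0.4938 -0.2578  0.1682] 9.64 0.88 [-0.5  1.5  0.8  0.5  0.   0.   0.8  0.2  0.   1.5  0.5  0.5  0.5 -0.2
  0.2 -0.2 -0.5 -0.2  1.5  1.  -0.5 -1.  -0.2  1.  -0.5 -1.2 -0.2  1.
  1.5 -1.   0.   1.5  0.  -1.2  0.2]
rack top [ 0.4938 -0.2569  0.1737] 9.95 0.73 [-0.2  1.5  0.2  0.8  0.5  0.   0.2  0.5  0.2  1.5  0.2  0.5  1.  -0.2
  0.  -0.2  0.  -0.2  1. ]
rack side [ 0.4944 -0.2612  0.1704] 9.76 0.47 [-0.2 -0.5  0.2 -0.2  0.  -0.2  0.  -0.2  0.   0.2  0.  -0.2  0.2  0.
 -0.2  0.5]
upst both [ 0.5659  0.0196 -0.2352] -13.48 0.73 [-0.2  0.  -0.2  0.2  0.8  0.8 -1.5]
upst top [ 0.5653  0.02   -0.234 ] -13.41 0.29 [-0.2 -0.2  0.   0. ]
upst side [ 0.5731  0.0141 -0.234 ] -13.41 0.88 [0.  0.8 1.2]
top 0.018 -3.0 0.19 12.3
top 0.022 -1.25 0.12 12.4
top 0.026 0.5 0.14 12.4
top 0.03 2.5 0.17 12.3
top 0.034 4.0 0.0 12.0
top 0.038 4.0 0.0 4.2
side 0.018 -0.25 0.22 14.2
side 0.022 0.5 0.21 14.2
side 0.026 1.5 0.2 14.2
side 0.03 2.25 0.21 14.2
side 0.034 3.0 0.25 14.2
side 0.038 4.0 0.19 14.2
```

View pics/ov_t_r.png

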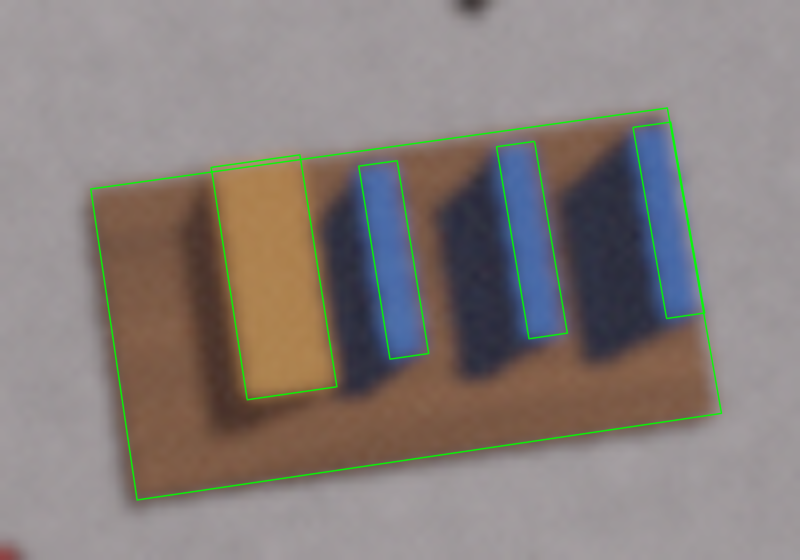

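View pics/ov_s_r.png

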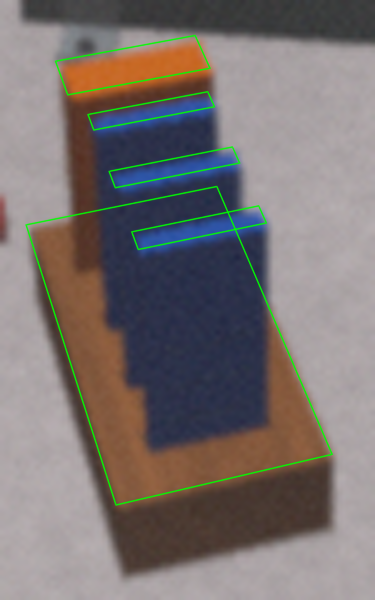

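View pics/ov_t_u.png

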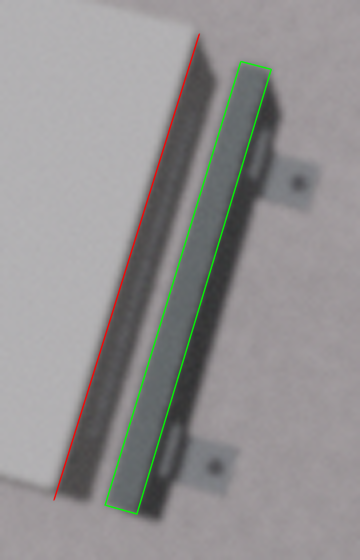

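View pics/ov_s_u.png

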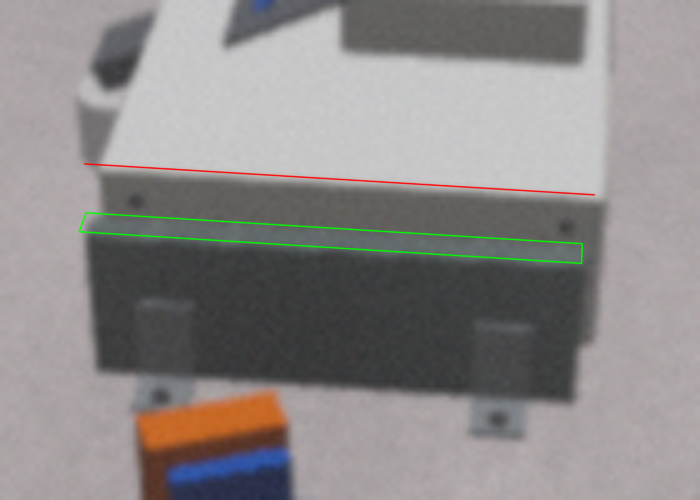

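The overlays show a few mm of disagreement between the two cameras: rack and machine edges in the side view lie about 1.5 px off. The gap is about 25 mm in both views relative to the upstand, so one packer will do. Next is a joint fit with per-camera shifts.

```bash
cat > j.py <<'E'
from h import *;import pickle
P=pickle.load(open("p0.pkl","rb"));D=[P["top"],P["side"]]
def sh(d,t,w):
    e=dict(d);R,_=cv2.Rodrigues(d["rvec"]);dR,_=cv2.Rodrigues(np.array(w,float))
    e["tvec"]=d["tvec"]+t;e["rvec"]=cv2.Rodrigues(dR@R)[0].ravel();return e
tops=pk(-.054)+pk(-.018)+pk(.018)+WG
RKs=[RK[0],RK[1],RK[3]]
def mach(q,g):return [q[0]-np.sin(q[2])*g,q[1]+np.cos(q[2])*g,q[2]]
sel=[[("r",tops+RK),("u",UP),("m",MT)],[("r",tops+[RK[0],RK[3]]),("u",[UP[0],UP[2],UP[1],UP[3]]),("m",MT+[((.135,0,.105),(.135,.1,.105)),((-.135,0,.105),(-.135,.03,.105))])]]
v=np.r_[.4935,-.259,.168,.569,.018,-.235,.0248,np.zeros(12)]
def un(v):
    r,u=v[:3],v[3:6];m=mach(u,v[6]);q={"r":r,"u":u,"m":m}
    return q,[sh(D[0],v[7:10],v[10:13]),sh(D[1],v[13:16],v[16:19])]
for k in range(14):
    q,C=un(v);win=max(1.25,4*.8**k)
    M=[[(n,S,edges_meas(c,S,q[n],win)) for n,S in s] for c,s in zip(C,sel)]
    def res(v):
        q,C=un(v);r=[]
        for c,ms in zip(C,M):
            for n,S,m in ms:
                for (a,b),(Q,nn,o,w) in zip(S,m):
                    r.append((((proj(c,place(q[n],seg(a,b)))-Q)@nn)-o)*(w>3)/1.0)
        z=np.concatenate(r)
        z=z/np.sqrt(1+np.abs(z)/.5)
        return np.r_[z,v[7:10]/.0012*4,v[13:16]/.0012*4,v[10:13]/.001*4,v[16:19]/.001*4]
    v=least_squares(res,v).x
print(v[:7].round(4),np.degrees(v[[2,5]]),"\nshifts mm",(v[7:]*1000).round(2))
q,C=un(v)
for ms in M:
    for n,S,m in ms: print(n,[float(np.median(o)) for _,_,o,_ in m])
pickle.dump((v,),open("joint.pkl","wb"))
g=(0,255,0);b=(0,0,255)
I=[(q["r"],tops+RK,g),(q["u"],UP,g),(q["m"],MT,b)]
a=[]
overlay(C[0],I,"pics/j1.png",(130,345,110,250),3);overlay(C[1],I,"pics/j2.png",(180,320,130,300),3)
E
python3 j.py
```

```text
[ 0.4937 -0.2584  0.1685  0.5694  0.0181 -0.2381  0.0245] [  9.65175787 -13.64107395] 
shifts mm [-0.83  0.52  0.02 -0.03 -0.02 -0.28  0.63  1.14 -0.02  0.13 -0.01  0.47]
r [-0.25, 0.75, 0.5, 0.25, 0.25, 0.25, 0.5, 0.5, 0.25, -0.25, 0.5, 0.25, 0.75, 0.0, 0.0, -0.25, -0.25, 0.0, 1.25, 1.0]
u [0.0, -1.25, 0.0, 1.25]
m [-0.25]
r [0.0, -0.25, 0.0, -0.5, 0.25, -0.25, -0.25, -0.5, 0.25, 0.25, 0.0, -0.25, 0.5, 0.25, -0.5, 0.5, 0.25, 1.25]
u [0.25, 0.0, 1.25, 0.0]
m [0.5, 0.25, 1.25]
```

```bash
python3 -c "
import cv2,numpy as np
a=cv2.imread('pics/j1.png');b=cv2.imread('pics/j2.png');print(a.shape,b.shape)"
```

```text
(420, 645, 3) (510, 420, 3)
```

View pics/j1.png

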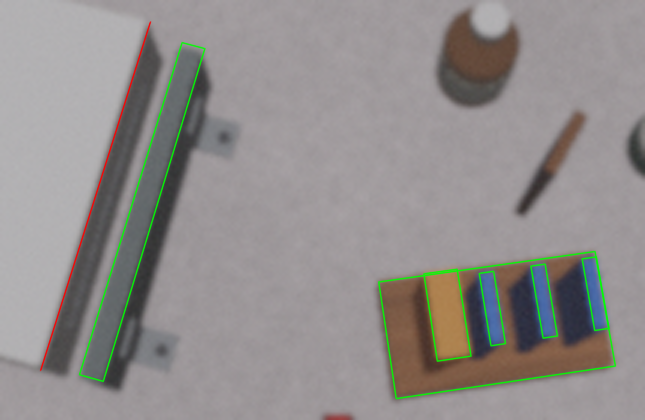

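View pics/j2.png

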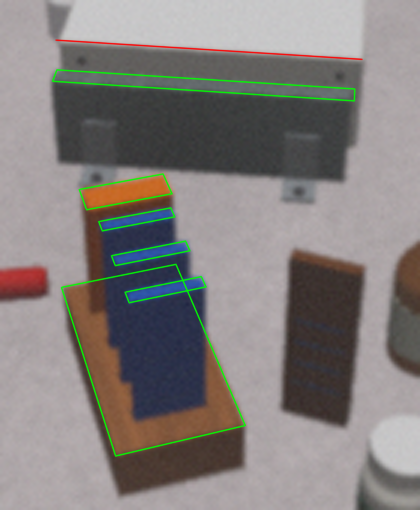

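```bash
cat > plan.py <<'E'
import sys,json,numpy as np
from scipy.spatial.transform import Rotation as R
from bench import *
def plan(pos,yaw,n,show=True):
    """yaw of tool y, deg; tool straight down"""
    s=sense();p=np.array(s["eef_pos"]);r=R.from_rotvec(s["ee_rot"])
    y=np.radians(yaw);ty=np.array([np.cos(y),np.sin(y),0]);tz=np.array([0,0,-1.]);tx=np.cross(ty,tz)
    t=R.from_matrix(np.c_[tx,ty,tz])
    if True:
        dv=(r.inv()*t).as_rotvec()
    rows=[]
    for k in range(n):
        d=r.inv().apply((np.array(pos)-p)/(n-k));w=(r.inv()*t).as_rotvec()/(n-k)
        row={k2:float(x) for k2,x in zip(("tx","ty","tz","rx","ry","rz"),np.round(np.r_[d,w],4))}
        rows.append(row);p=p+r.apply(d);r=r*R.from_rotvec(w)
    print(json.dumps(rows))
def st():
    s=sense();r=R.from_rotvec(s["ee_rot"]).as_matrix()
    print("t%.2f"%s["clock"],"pos",np.round(s["eef_pos"],4),"yaw %.2f tilt %s"%(np.degrees(np.arctan2(r[1,1],r[0,1])),np.round(r[:2,2],4)),"F",np.round(s["contact_force"],2),"open %.4f"%s["opening"],"q",np.round(s["joint_pos"],2))
if __name__=="__main__":
    st();a=sys.argv[1:]
    if a: plan([float(x) for x in a[:3]],float(a[3]),int(a[4]))
E
python3 plan.py .5028 -.3116 .231 9.65 10
```

```text
t2.30 pos [ 0.159  -0.5003  0.2313] yaw -72.37 tilt [-0.      0.0001] F [ 0.73 -0.48  1.17] open 0.0854 q [-1.26  0.24 -0.01  1.32  0.    1.57]
[{"tx": 0.0385, "ty": -0.0076, "tz": 0.0, "rx": -0.0, "ry": -0.0, "rz": -0.1431}, {"tx": 0.0392, "ty": -0.002, "tz": 0.0, "rx": -0.0, "ry": -0.0, "rz": -0.1431}, {"tx": 0.039, "ty": 0.0036, "tz": 0.0, "rx": -0.0, "ry": -0.0, "rz": -0.1431}, {"tx": 0.0381, "ty": 0.0091, "tz": 0.0, "rx": -0.0, "ry": -0.0, "rz": -0.1431}, {"tx": 0.0364, "ty": 0.0145, "tz": 0.0, "rx": -0.0, "ry": -0.0, "rz": -0.1431}, {"tx": 0.034, "ty": 0.0195, "tz": 0.0, "rx": -0.0, "ry": -0.0, "rz": -0.1431}, {"tx": 0.0309, "ty": 0.0242, "tz": 0.0, "rx": -0.0, "ry": -0.0, "rz": -0.1431}, {"tx": 0.0271, "ty": 0.0283, "tz": 0.0, "rx": -0.0, "ry": -0.0, "rz": -0.1431}, {"tx": 0.0228, "ty": 0.0319, "tz": 0.0, "rx": -0.0, "ry": -0.0, "rz": -0.1431}, {"tx": 0.018, "ty": 0.0348, "tz": 0.0, "rx": -0.0, "ry": -0.0, "rz": -0.1431}]
```

Call:
step_arm([
  {"gripper": 0, "tx": 0.0385, "ty": -0.0076, "rz": -0.143},
  {"tx": 0.0392, "ty": -0.002, "rz": -0.143},
  {"tx": 0.039, "ty": 0.0036, "rz": -0.143},
  {"tx": 0.0381, "ty": 0.0091, "rz": -0.143},
  {"tx": 0.0364, "ty": 0.0145, "rz": -0.143},
  {"tx": 0.034, "ty": 0.0195, "rz": -0.143},
  {"tx": 0.0309, "ty": 0.0242, "rz": -0.143},
  {"tx": 0.0271, "ty": 0.0283, "rz": -0.143},
  {"tx": 0.0228, "ty": 0.0319, "rz": -0.143},
  {"tx": 0.018, "ty": 0.0348, "rz": -0.143},
])

```text
$.deltas[0]: bad value
```

```bash
python3 plan.py .5028 -.3116 .200 9.65 2
python3 - <<'E'
from bench import *
import cv2,pickle
P={n:get_image(n) for n in("top","side")}
pickle.dump(P,open("p1.pkl","wb"))
t=P["top"]["image"][150:290,220:400];s=P["side"]["image"][90:310,150:350]
cv2.imwrite("pics/t1.png",cv2.cvtColor(cv2.resize(t,None,fx=4,fy=4,interpolation=2),4))
cv2.imwrite("pics/s1.png",cv2.cvtColor(cv2.resize(s,None,fx=2.7,fy=2.7,interpolation=2),4))
E
```

```text
t2.30 pos [ 0.159  -0.5003  0.2313] yaw -72.37 tilt [-0.      0.0001] F [ 0.73 -0.48  1.17] open 0.0854 q [-1.26  0.24 -0.01  1.32  0.    1.57]
[{"tx": 0.1924, "ty": -0.0378, "tz": 0.0156, "rx": -0.0, "ry": -0.0, "rz": -0.7157}, {"tx": 0.17, "ty": 0.0977, "tz": 0.0156, "rx": -0.0, "ry": -0.0, "rz": -0.7157}]
```

View pics/t1.png

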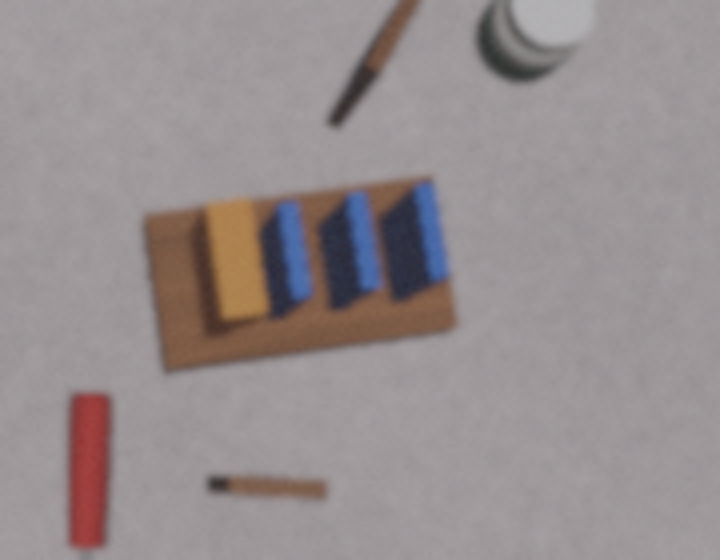

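View pics/s1.png

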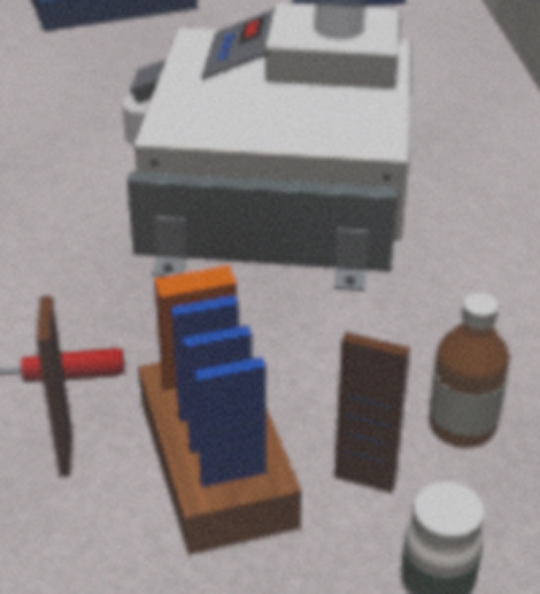

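The scene is unchanged: the move was refused, so each row apparently needs all seven keys.

Call:
step_arm([
  {"gripper": 0, "tx": 0.0385, "ty": -0.0076, "tz": 0, "rx": 0, "ry": 0, "rz": -0.143},
  {"gripper": 0, "tx": 0.0392, "ty": -0.002, "tz": 0, "rx": 0, "ry": 0, "rz": -0.143},
  {"gripper": 0, "tx": 0.039, "ty": 0.0036, "tz": 0, "rx": 0, "ry": 0, "rz": -0.143},
  {"gripper": 0, "tx": 0.0381, "ty": 0.0091, "tz": 0, "rx": 0, "ry": 0, "rz": -0.143},
  {"gripper": 0, "tx": 0.0364, "ty": 0.0145, "tz": 0, "rx": 0, "ry": 0, "rz": -0.143},
  {"gripper": 0, "tx": 0.034, "ty": 0.0195, "tz": 0, "rx": 0, "ry": 0, "rz": -0.143},
  {"gripper": 0, "tx": 0.0309, "ty": 0.0242, "tz": 0, "rx": 0, "ry": 0, "rz": -0.143},
  {"gripper": 0, "tx": 0.0271, "ty": 0.0283, "tz": 0, "rx": 0, "ry": 0, "rz": -0.143},
  {"gripper": 0, "tx": 0.0228, "ty": 0.0319, "tz": 0, "rx": 0, "ry": 0, "rz": -0.143},
  {"gripper": 0, "tx": 0.018, "ty": 0.0348, "tz": 0, "rx": 0, "ry": 0, "rz": -0.143},
])

```text
clock: 3.65
eef_pos: [0.5081, -0.3014, 0.2314]
ee_rot: [1.978, 2.439, -0.001]
contact_force: [-0.2, -0.7, 0.7]
opening: 0.0857
```

```bash
python3 plan.py .5028 -.3116 .190 9.65 2
```

```text
t3.65 pos [ 0.5081 -0.3014  0.2314] yaw 11.91 tilt [ 0.0008 -0.0018] F [-0.18 -0.74  0.65] open 0.0857 q [-0.53  0.35  0.15  1.37 -0.    0.83]
[{"tx": -0.0044, "ty": -0.0037, "tz": 0.0207, "rx": 0.0002, "ry": 0.001, "rz": 0.0197}, {"tx": -0.0045, "ty": -0.0036, "tz": 0.0207, "rx": 0.0002, "ry": 0.001, "rz": 0.0197}]
```

Call:
step_arm([
  {"gripper": 0, "tx": -0.0044, "ty": -0.0037, "tz": 0.02, "rx": 0, "ry": 0.001, "rz": 0.02},
  {"gripper": 0, "tx": -0.0045, "ty": -0.0036, "tz": 0.02, "rx": 0, "ry": 0.001, "rz": 0.02},
  {"gripper": 0, "tx": 0, "ty": 0, "tz": 0, "rx": 0, "ry": 0, "rz": 0},
])

```text
clock: 4.03
eef_pos: [0.5058, -0.3095, 0.19]
ee_rot: [2.02, 2.406, 0.001]
contact_force: [-0.2, 0.0, -0.0]
opening: 0.0855
```

```bash
cat > snap.py <<'E'
import sys,cv2,pickle
from bench import *
k=sys.argv[1]
crops=[list(map(int,a.split(","))) for a in sys.argv[2:4]]
P={n:get_image(n) for n in("top","side")}
pickle.dump(P,open(f"p{k}.pkl","wb"))
for n,c in zip(("top","side"),crops):
    a=P[n]["image"][c[2]:c[3],c[0]:c[1]];f=min(800/a.shape[1],600/a.shape[0])
    cv2.imwrite(f"pics/{n}{k}.png",cv2.cvtColor(cv2.resize(a,None,fx=f,fy=f,interpolation=2),4))
E
python3 snap.py 2 240,360,170,260 180,300,150,290; python3 plan.py .5028 -.3116 .118 9.65 3
```

```text
t4.12 pos [ 0.5065 -0.3099  0.1918] yaw 9.98 tilt [ 0.0033 -0.0009] F [-0.09  0.12  0.8 ] open 0.0856 q [-0.55  0.37  0.07  1.27  0.    0.85]
[{"tx": -0.0003, "ty": -0.0014, "tz": 0.0246, "rx": 0.001, "ry": 0.0005, "rz": 0.0019}, {"tx": -0.0003, "ty": -0.0014, "tz": 0.0246, "rx": 0.001, "ry": 0.0005, "rz": 0.0019}, {"tx": -0.0003, "ty": -0.0013, "tz": 0.0246, "rx": 0.001, "ry": 0.0005, "rz": 0.0019}]
```

View pics/top2.png

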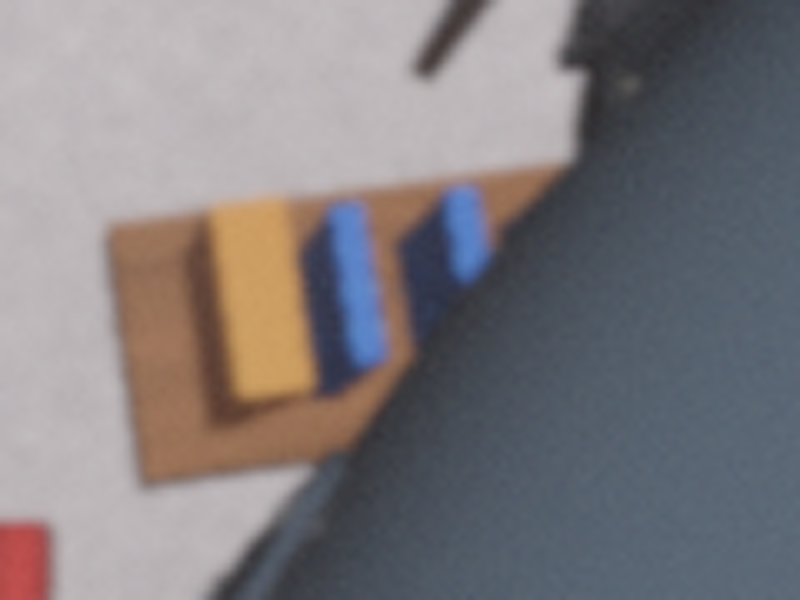

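View pics/side2.png

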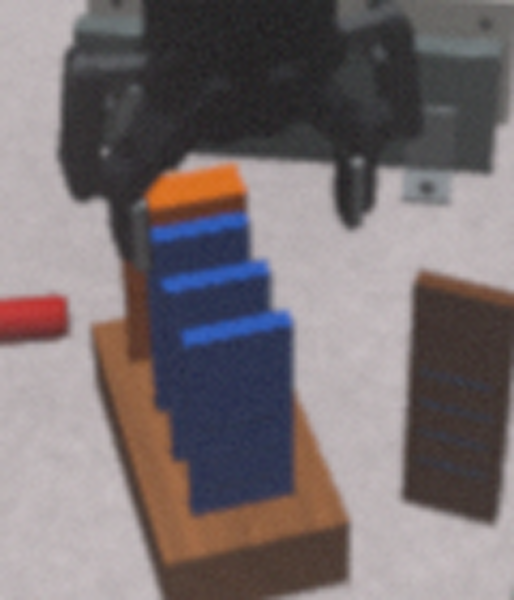

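The top view is blocked by the arm, with packers visible at (350,280) and (460,230). In the side view the open fingers, at (140,240) and (350,200), straddle the front packer, so I am descending.

Call:
step_arm([
  {"gripper": 0, "tx": -0.0003, "ty": -0.0014, "tz": 0.025, "rx": 0, "ry": 0, "rz": 0.002},
  {"gripper": 0, "tx": 0, "ty": -0.0014, "tz": 0.025, "rx": 0, "ry": 0, "rz": 0.002},
  {"gripper": 0, "tx": 0, "ty": -0.0014, "tz": 0.024, "rx": 0, "ry": 0, "rz": 0.002},
  {"gripper": 0, "tx": 0, "ty": 0, "tz": 0, "rx": 0, "ry": 0, "rz": 0},
])

```text
clock: 4.62
eef_pos: [0.5049, -0.3126, 0.1212]
ee_rot: [2.02, 2.392, 0.004]
contact_force: [-0.1, -0.3, 0.9]
opening: 0.0854
```

```bash
python3 plan.py .5028 -.3116 .118 9.65 1;python3 snap.py 3 240,360,170,260 180,300,150,290
```

```text
t4.62 pos [ 0.5049 -0.3126  0.1212] yaw 9.66 tilt [ 0.01   -0.0049] F [-0.1  -0.27  0.85] open 0.0854 q [-0.55  0.4  -0.06  1.09  0.    0.85]
[{"tx": 0.0013, "ty": -0.0019, "tz": 0.0032, "rx": 0.009, "ry": 0.0065, "rz": 0.0002}]
```

View pics/side3.png

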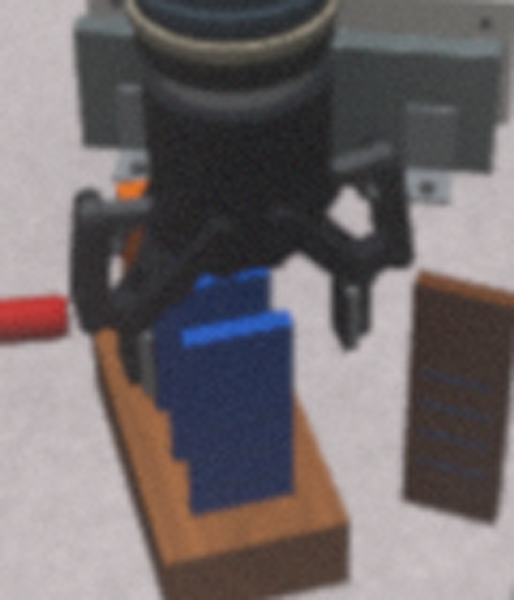

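```bash
cat > c.py <<'E'
import pickle
from h import *
exec(open("j.py").read().split("for k in range")[0].split("P=pickle")[0])
E
python3 - <<'E'
import pickle
from h import *
P=pickle.load(open("p3.pkl","rb"));d=P["side"]
p=np.array([.5049,-.3126,.134]);y=rot(np.radians(9.66))[:,0]
f=600/140
for k in (-.057,-.0427,.0427,.057):
    print(k,(proj(d,p+k*y)-[180,150])*f)
E
```

```text
-0.057 [[113.69314364 383.62552172]]
-0.0427 [[145.31337811 376.99728205]]
0.0427 [[329.14755549 338.23243154]]
0.057 [[359.06415642 331.88718404]]
```

```bash
python3 plan.py .5028 -.3105 .118 9.65 1
```

```text
t4.72 pos [ 0.5061 -0.3133  0.123 ] yaw 9.67 tilt [ 0.0128 -0.0067] F [ 0.02 -0.25  0.74] open 0.0854 q [-0.55  0.4  -0.06  1.1   0.    0.85]
[{"tx": 0.0033, "ty": -0.0028, "tz": 0.005, "rx": 0.0115, "ry": 0.0087, "rz": 0.0003}]
```

Call:
step_arm([
  {"gripper": 0, "tx": 0.0033, "ty": -0.0028, "tz": 0.005, "rx": 0.0115, "ry": 0.0087, "rz": 0},
  {"gripper": 0, "tx": 0, "ty": 0, "tz": 0, "rx": 0, "ry": 0, "rz": 0},
])

```text
clock: 4.97
eef_pos: [0.5037, -0.311, 0.1201]
ee_rot: [2.025, 2.399, 0.0]
contact_force: [-0.1, 0.8, 0.2]
opening: 0.0853
```

```bash
python3 plan.py .5028 -.3105 .118 9.65 1
```

```text
t4.97 pos [ 0.5037 -0.311   0.1201] yaw 9.67 tilt [ 0.002  -0.0014] F [-0.12  0.79  0.21] open 0.0853 q [-0.55  0.41 -0.06  1.1  -0.    0.85]
[{"tx": 0.0007, "ty": -0.0009, "tz": 0.0021, "rx": 0.0018, "ry": 0.0017, "rz": 0.0003}]
```

Call:
step_arm([
  {"gripper": 1, "tx": 0.0005, "ty": -0.001, "tz": 0.002, "rx": 0.002, "ry": 0.002, "rz": 0},
  {"gripper": 1, "tx": 0, "ty": 0, "tz": 0, "rx": 0, "ry": 0, "rz": 0},
  {"gripper": 1, "tx": 0, "ty": 0, "tz": 0, "rx": 0, "ry": 0, "rz": 0},
  {"gripper": 1, "tx": 0, "ty": 0, "tz": 0, "rx": 0, "ry": 0, "rz": 0},
], force=40)

```text
clock: 5.48
eef_pos: [0.5029, -0.3109, 0.1188]
ee_rot: [2.026, 2.4, 0.0]
contact_force: [-0.3, 0.5, 0.4]
opening: 0.0492
```

```bash
python3 plan.py .5028 -.3105 .118 9.65 1
```

```text
t5.47 pos [ 0.5029 -0.3109  0.1188] yaw 9.67 tilt [ 0.0005 -0.0003] F [-0.29  0.53  0.44] open 0.0492 q [-0.55  0.41 -0.06  1.1   0.    0.85]
[{"tx": 0.0004, "ty": -0.0, "tz": 0.0008, "rx": 0.0004, "ry": 0.0004, "rz": 0.0004}]
```

Call:
step_arm([
  {"gripper": 1, "tx": 0, "ty": 0, "tz": -0.015, "rx": 0, "ry": 0, "rz": 0},
  {"gripper": 1, "tx": 0, "ty": 0, "tz": -0.03, "rx": 0, "ry": 0, "rz": 0},
  {"gripper": 1, "tx": 0, "ty": 0, "tz": -0.03, "rx": 0, "ry": 0, "rz": 0},
  {"gripper": 1, "tx": 0, "ty": 0, "tz": -0.035, "rx": 0, "ry": 0, "rz": 0},
  {"gripper": 1, "tx": 0, "ty": 0, "tz": -0.035, "rx": 0, "ry": 0, "rz": 0},
  {"gripper": 1, "tx": 0, "ty": 0, "tz": -0.025, "rx": 0, "ry": 0, "rz": 0},
])

```text
clock: 6.22
eef_pos: [0.5022, -0.3101, 0.2969]
ee_rot: [-2.026, -2.401, -0.001]
contact_force: [0.2, -0.5, -0.8]
opening: 0.0497
```

```bash
python3 plan.py .573 .039 .285 -13.5 9;python3 snap.py 4 240,360,170,260 180,300,80,290
```

```text
t6.22 pos [ 0.5022 -0.3101  0.2969] yaw 9.68 tilt [0.0003 0.0004] F [ 0.21 -0.46 -0.78] open 0.0497 q [-0.55  0.34  0.3   1.53  0.    0.85]
[{"tx": 0.0369, "ty": 0.0143, "tz": 0.0013, "rx": 0.0, "ry": -0.0001, "rz": 0.045}, {"tx": 0.0375, "ty": 0.0126, "tz": 0.0013, "rx": 0.0, "ry": -0.0001, "rz": 0.045}, {"tx": 0.0381, "ty": 0.0109, "tz": 0.0013, "rx": 0.0, "ry": -0.0001, "rz": 0.045}, {"tx": 0.0385, "ty": 0.0092, "tz": 0.0013, "rx": 0.0, "ry": -0.0001, "rz": 0.045}, {"tx": 0.0389, "ty": 0.0074, "tz": 0.0013, "rx": 0.0, "ry": -0.0001, "rz": 0.045}, {"tx": 0.0392, "ty": 0.0057, "tz": 0.0013, "rx": 0.0, "ry": -0.0001, "rz": 0.045}, {"tx": 0.0394, "ty": 0.0039, "tz": 0.0013, "rx": 0.0, "ry": -0.0001, "rz": 0.045}, {"tx": 0.0395, "ty": 0.0022, "tz": 0.0013, "rx": 0.0, "ry": -0.0001, "rz": 0.045}, {"tx": 0.0396, "ty": 0.0004, "tz": 0.0013, "rx": 0.0, "ry": -0.0001, "rz": 0.045}]
```

View pics/side4.png

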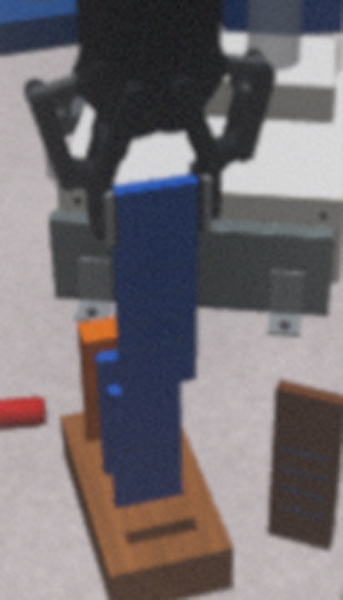

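The packer is held squarely between the fingers at (155,290) in the side view, and the emptied front slot shows at (160,530). Moving over the gap.

Call:
step_arm([
  {"gripper": 1, "tx": 0.0369, "ty": 0.0143, "tz": 0.001, "rx": 0, "ry": 0, "rz": 0.045},
  {"gripper": 1, "tx": 0.0375, "ty": 0.0126, "tz": 0.001, "rx": 0, "ry": 0, "rz": 0.045},
  {"gripper": 1, "tx": 0.0381, "ty": 0.0109, "tz": 0.001, "rx": 0, "ry": 0, "rz": 0.045},
  {"gripper": 1, "tx": 0.0385, "ty": 0.0092, "tz": 0.001, "rx": 0, "ry": 0, "rz": 0.045},
  {"gripper": 1, "tx": 0.0389, "ty": 0.0074, "tz": 0.001, "rx": 0, "ry": 0, "rz": 0.045},
  {"gripper": 1, "tx": 0.0392, "ty": 0.0057, "tz": 0.001, "rx": 0, "ry": 0, "rz": 0.045},
  {"gripper": 1, "tx": 0.0394, "ty": 0.0039, "tz": 0.001, "rx": 0, "ry": 0, "rz": 0.045},
  {"gripper": 1, "tx": 0.0395, "ty": 0.0022, "tz": 0.001, "rx": 0, "ry": 0, "rz": 0.045},
  {"gripper": 1, "tx": 0.03, "ty": 0, "tz": 0.001, "rx": 0, "ry": 0, "rz": 0.045},
])

```text
clock: 7.45
eef_pos: [0.5737, 0.0374, 0.2873]
ee_rot: [2.484, 1.922, 0.0]
contact_force: [0.3, -1.1, -0.7]
opening: 0.0495
```

```bash
python3 plan.py .571 .0355 .26 -13.5 2
```

```text
t7.45 pos [0.5737 0.0374 0.2873] yaw -14.54 tilt [ 0.0009 -0.001 ] F [ 0.29 -1.13 -0.69] open 0.0495 q [ 0.07  0.32  0.24  1.49 -0.    1.89]
[{"tx": -0.0012, "ty": -0.0011, "tz": 0.0136, "rx": 0.0006, "ry": 0.0004, "rz": -0.009}, {"tx": -0.0012, "ty": -0.0011, "tz": 0.0136, "rx": 0.0006, "ry": 0.0004, "rz": -0.009}]
```

Call:
step_arm([
  {"gripper": 1, "tx": -0.0012, "ty": -0.001, "tz": 0.014, "rx": 0, "ry": 0, "rz": -0.009},
  {"gripper": 1, "tx": -0.0012, "ty": -0.001, "tz": 0.014, "rx": 0, "ry": 0, "rz": -0.009},
  {"gripper": 1, "tx": 0, "ty": 0, "tz": 0, "rx": 0, "ry": 0, "rz": 0},
])

```text
clock: 7.82
eef_pos: [0.5706, 0.038, 0.2573]
ee_rot: [-2.464, -1.949, 0.002]
contact_force: [-0.8, -0.2, -0.8]
opening: 0.0494
```

```bash
python3 plan.py .571 .0355 .26 -13.5 1;python3 snap.py 5 110,230,90,260 170,330,60,200
```

```text
t7.83 pos [0.5706 0.038  0.2573] yaw -13.30 tilt [-0.001  -0.0007] F [-0.76 -0.22 -0.84] open 0.0494 q [ 0.07  0.31  0.16  1.42 -0.    1.87]
[{"tx": -0.0023, "ty": 0.001, "tz": -0.0027, "rx": -0.0008, "ry": 0.0009, "rz": 0.0035}]
```

View pics/side5.png

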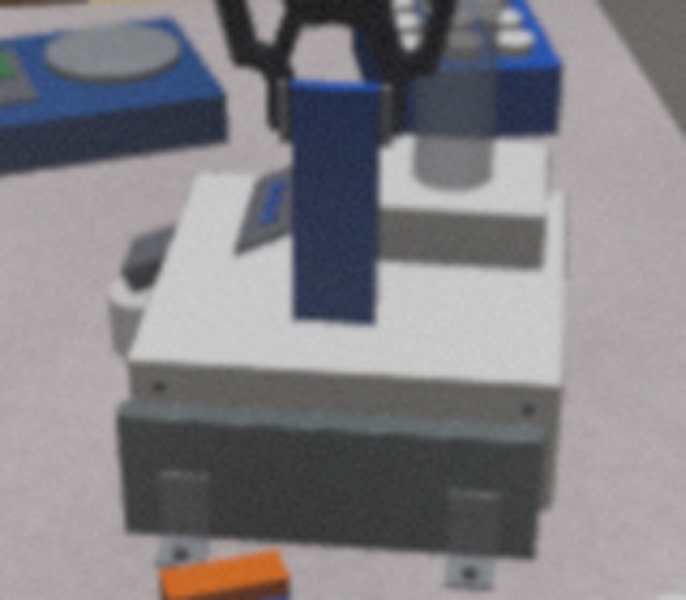

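View pics/top5.png

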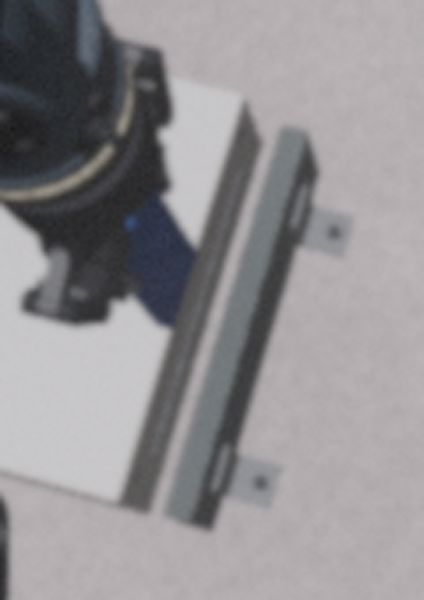

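In both views the packer hangs just above the gap: side at (335,200) and top at (165,260). I am fitting its position relative to the upstand in each camera.

```bash
cat > rel.py <<'E'
from h import *;import pickle,sys
from scipy.spatial.transform import Rotation as R
P=pickle.load(open(sys.argv[1],"rb"));tcp=np.array(eval(sys.argv[2]));yaw=np.radians(float(sys.argv[3]))
zf=tcp[2]-.1138;zt=zf+.15
F=[((-.025,-.005,zf),(.025,-.005,zf)),((-.025,-.005,zf),(-.025,-.005,zt-.05)),((.025,-.005,zf),(.025,-.005,zt-.05))]
Ft=[((-.025,-.005,zf),(.025,-.005,zf)),((.025,-.005,zf),(.025,-.005,zf+.04)),((-.025,-.005,zf),(-.025,-.005,zf+.04))]
g=(0,255,0);b=(0,0,255)
for n,S,U in (("top",Ft,[UP[0],UP[2],UP[1],UP[3]]),("side",F+[((-.025,-.005,zt),(.025,-.005,zt)),((-.025,.005,zt),(.025,.005,zt))],[UP[0],UP[1],UP[3]])):
    d=P[n]
    p,e,m=fit([tcp[0],tcp[1],yaw],[(d,S)],5);u,eu,mu=fit([.567,.019,-.236],[(d,U)],4)
    # machine offset from u
    ys=np.linspace(.012,.035,47);sc=[]
    for y in ys:
        mm=edges_meas(d,MT,[u[0]-np.sin(u[2])*y,u[1]+np.cos(u[2])*y,u[2]],3)[0];sc.append(np.median(mm[2]))
    gap=np.interp(0,sc,ys)
    r=rot(u[2]).T@np.r_[p[:2]-u[:2],0]
    print(n,"packer",p.round(4),np.degrees(p[2]).round(2),"rms",e.round(2),np.round(m,1),"| upst",u.round(4),np.degrees(u[2]).round(2),eu.round(2),"| rel packer in upstand axes x %.4f y %.4f"%(r[0],r[1]),"gap %.4f"%gap, "tcp-packer",(tcp[:2]-p[:2]).round(4))
    overlay(d,[(p,S,g),(u,UP,g)],"pics/rel_%s.png"%n,(110,230,90,260) if n=="top" else (170,330,60,200),3.5)
E
python3 rel.py p5.pkl "[.5706,.038,.2573]" -13.3
```

```text
top packer [ 0.568   0.0397 -0.2548] -14.6 rms 0.31 [0. 0. 0.] | upst [ 0.5666  0.0239 -0.2396] -13.73 1.07 | rel packer in upstand axes x -0.0024 y 0.0156 gap 0.0205 tcp-packer [ 0.0026 -0.0017]
side packer [ 0.573   0.0359 -0.2474] -14.17 rms 0.64 [ 0.   0.   0.  -1.   0.5] | upst [ 0.5728  0.0139 -0.2335] -13.38 0.85 | rel packer in upstand axes x -0.0050 y 0.0215 gap 0.0230 tcp-packer [-0.0024  0.0021]
```

View pics/rel_top.png

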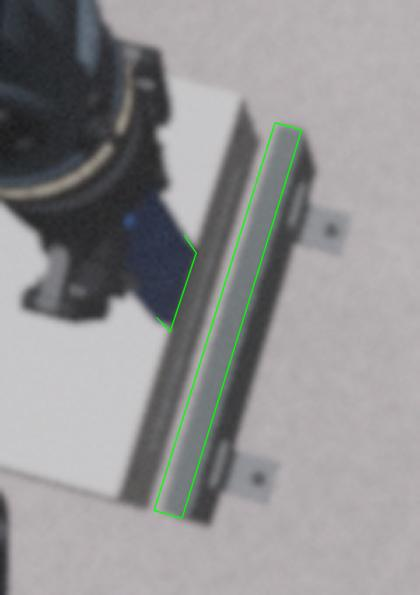

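View pics/rel_side.png

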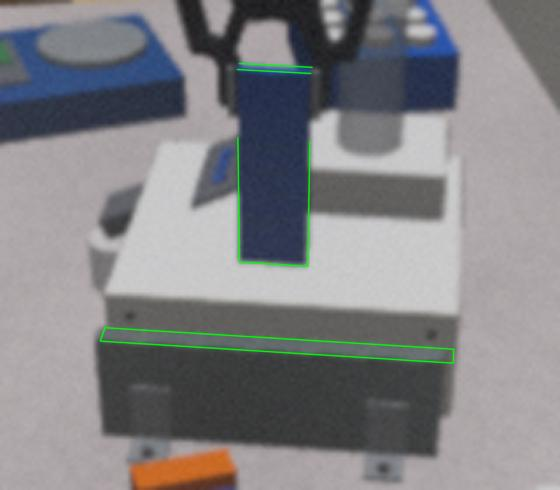

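```bash
python3 plan.py .5725 .034 .232 -13.4 2
```

```text
t7.92 pos [0.5712 0.0378 0.2585] yaw -13.33 tilt [ 0.0009 -0.0006] F [-0.38  0.23 -0.69] open 0.0490 q [ 0.07  0.31  0.16  1.42 -0.    1.87]
[{"tx": -0.0017, "ty": 0.001, "tz": 0.0133, "rx": 0.0005, "ry": 0.0002, "rz": 0.0006}, {"tx": -0.0017, "ty": 0.001, "tz": 0.0133, "rx": 0.0005, "ry": 0.0002, "rz": 0.0006}]
```

Call:
step_arm([
  {"gripper": 1, "tx": -0.0017, "ty": 0.001, "tz": 0.013, "rx": 0.0005, "ry": 0, "rz": 0.0006},
  {"gripper": 1, "tx": -0.0017, "ty": 0.001, "tz": 0.013, "rx": 0.0005, "ry": 0, "rz": 0.0006},
  {"gripper": 1, "tx": 0, "ty": 0, "tz": 0, "rx": 0, "ry": 0, "rz": 0},
  {"gripper": 1, "tx": 0, "ty": 0, "tz": 0, "rx": 0, "ry": 0, "rz": 0},
])

```text
clock: 8.43
eef_pos: [0.5728, 0.0328, 0.2313]
ee_rot: [2.467, 1.944, 0.001]
contact_force: [-0.8, 0.1, -0.4]
opening: 0.0492
```

```bash
python3 plan.py .5725 .034 .212 -13.4 1;python3 snap.py 6 110,230,90,260 170,330,60,200
```

```text
t8.43 pos [0.5728 0.0328 0.2313] yaw -13.51 tilt [ 0.0009 -0.0003] F [-0.76  0.1  -0.36] open 0.0492 q [ 0.06  0.32  0.1   1.35 -0.    1.86]
[{"tx": 0.0011, "ty": -0.0006, "tz": 0.0193, "rx": 0.001, "ry": 0.0001, "rz": -0.0019}]
```

View pics/top6.png

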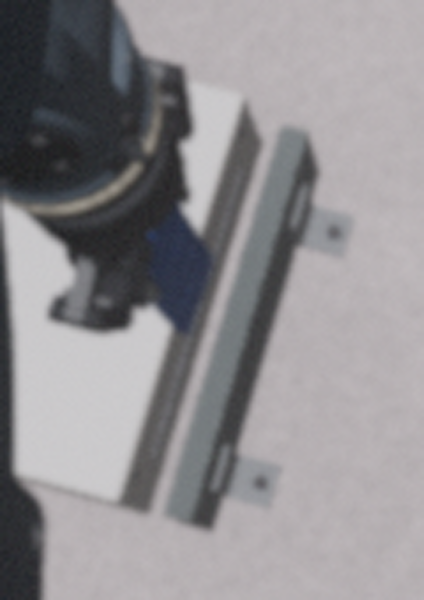

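View pics/side6.png

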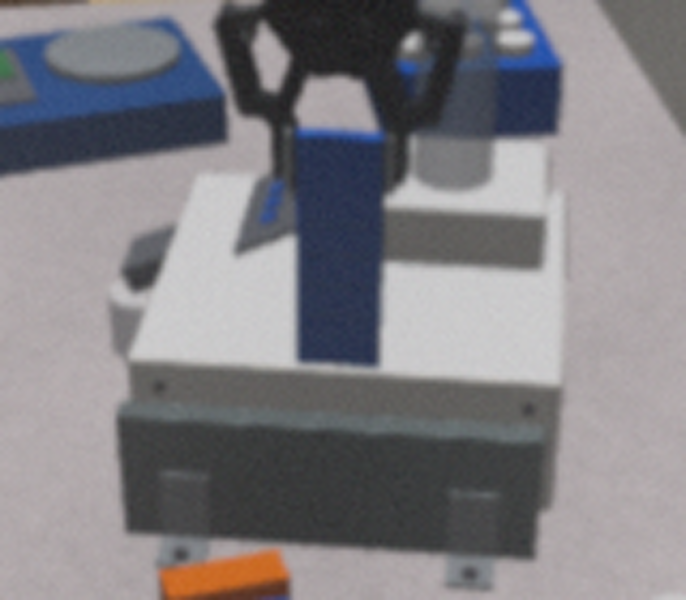

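```bash
python3 rel.py p6.pkl "[.5728,.0328,.2313]" -13.5
python3 - <<'E'
import pickle
from h import *
P=pickle.load(open("p6.pkl","rb"))
# tune fixed-upstand fit per view, small window
for n,u in (("top",[.5653,.0200,-.234]),("side",[.5731,.0141,-.234])):
    U=[UP[0],UP[2],UP[1],UP[3]] if n=="top" else [UP[0],UP[2]]
    for k,s in zip(("in/out"),[0]*0): pass
    for nm,S in (("outer",[UP[0]]),("inner",[UP[2]])):
        m=edges_meas(P[n],S,u,3)[0];print(n,nm,"offset px",np.median(m[2]))
    sc=[np.median(edges_meas(P[n],MT,[u[0]-np.sin(u[2])*y,u[1]+np.cos(u[2])*y,u[2]],2.5)[0][2]) for y in (.0225,.0245,.0265)];print("mach",sc)
E
```

```text
top packer [ 0.6021  0.0189 -0.242 ] -13.86 rms 0.35 [0.  0.8 1. ] | upst [ 0.5664  0.0239 -0.2383] -13.65 1.06 | rel packer in upstand axes x 0.0359 y 0.0036 gap 0.0350 tcp-packer [-0.0293  0.0139]
side packer [ 0.5749  0.0311 -0.2544] -14.58 rms 0.72 [-0.2 -0.2  0.2 -0.5  1.5] | upst [ 0.5731  0.0143 -0.2325] -13.32 0.84 | rel packer in upstand axes x -0.0021 y 0.0168 gap 0.0230 tcp-packer [-0.0021  0.0017]
top outer offset px -0.25
top inner offset px 3.0
mach [np.float64(-0.75), np.float64(0.0), np.float64(0.75)]
side outer offset px 0.0
side inner offset px -3.0
mach [np.float64(0.0), np.float64(0.5), np.float64(0.75)]
```

Run:
```python
import pickle
from h import *
d=pickle.load(open("p6.pkl","rb"))["top"]
from scipy.optimize import fsolve
u=np.array([.5653,.0200]);a=-.234
for px in ((170.1,163.7),(162.4,184.3)):
    xy=fsolve(lambda q:proj(d,[q[0],q[1],.1175])[0]-px,[.57,.03])
    print(xy.round(4),(rot(a)[:2,:2].T@(xy-u)).round(4))
```

```text
[0.5933 0.0231] [0.0265 0.0095]
[0.5475 0.0368] [-0.0212  0.0122]
```

Call:
step_arm([
  {"gripper": 1, "tx": 0, "ty": 0, "tz": 0.02, "rx": 0.001, "ry": 0, "rz": -0.001},
  {"gripper": 1, "tx": 0, "ty": 0, "tz": 0.02, "rx": 0, "ry": 0, "rz": 0},
  {"gripper": 1, "tx": 0, "ty": 0, "tz": 0, "rx": 0, "ry": 0, "rz": 0},
])

```text
clock: 8.9
eef_pos: [0.5738, 0.0331, 0.1919]
ee_rot: [2.465, 1.946, 0.003]
contact_force: [0.0, 0.5, -1.1]
opening: 0.0494
```

```bash
python3 plan.py .5728 .0335 .125 -13.4 3
```

```text
t8.90 pos [0.5738 0.0331 0.1919] yaw -13.43 tilt [0.0027 0.0001] F [ 0.02  0.48 -1.1 ] open 0.0494 q [ 0.06  0.34  0.02  1.26 -0.    1.86]
[{"tx": 0.0, "ty": -0.0004, "tz": 0.0223, "rx": 0.0009, "ry": -0.0002, "rz": -0.0001}, {"tx": 0.0001, "ty": -0.0004, "tz": 0.0223, "rx": 0.0009, "ry": -0.0002, "rz": -0.0001}, {"tx": 0.0001, "ty": -0.0004, "tz": 0.0223, "rx": 0.0009, "ry": -0.0002, "rz": -0.0001}]
```

Call:
step_arm([
  {"gripper": 1, "tx": 0, "ty": 0, "tz": 0.022, "rx": 0.001, "ry": 0, "rz": 0},
  {"gripper": 1, "tx": 0, "ty": 0, "tz": 0.022, "rx": 0.001, "ry": 0, "rz": 0},
  {"gripper": 1, "tx": 0, "ty": 0, "tz": 0.017, "rx": 0.001, "ry": 0, "rz": 0},
  {"gripper": 1, "tx": 0, "ty": 0, "tz": 0, "rx": 0, "ry": 0, "rz": 0},
])

```text
clock: 9.4
eef_pos: [0.5764, 0.0335, 0.1341]
ee_rot: [2.463, 1.945, 0.008]
contact_force: [-0.5, 0.0, -0.2]
opening: 0.0495
```

```bash
python3 plan.py .5728 .0335 .115 -13.4 1;python3 snap.py 7 110,230,90,260 170,330,60,200
```

```text
t9.40 pos [0.5764 0.0335 0.1341] yaw -13.41 tilt [0.0058 0.0012] F [-0.45  0.02 -0.17] open 0.0495 q [ 0.06  0.37 -0.08  1.12  0.    1.86]
[{"tx": -0.0009, "ty": -0.0037, "tz": 0.0191, "rx": 0.0053, "ry": -0.0025, "rz": -0.0001}]
```

View pics/side7.png

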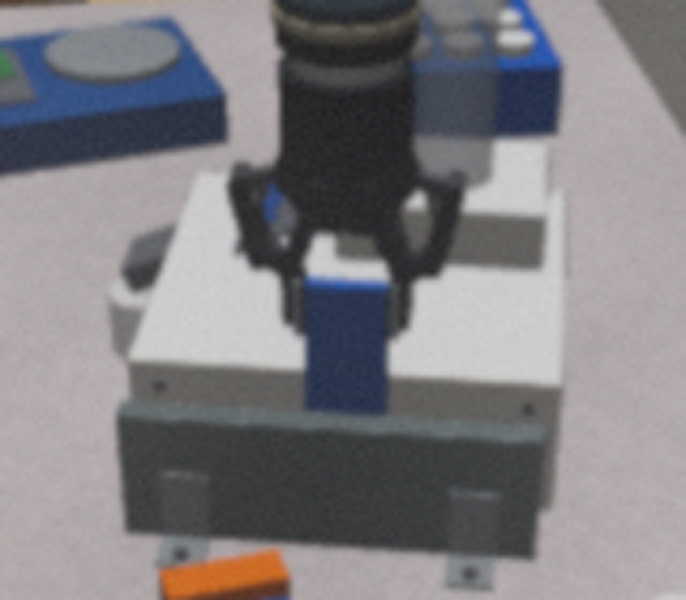

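The packer is now in the gap behind the upstand at side (345,340), roughly midway along, with no contact force. Lowering to the floor gently.

Call:
step_arm([
  {"gripper": 1, "tx": 0, "ty": -0.002, "tz": 0.01, "rx": 0.0053, "ry": -0.0025, "rz": 0},
  {"gripper": 1, "tx": 0, "ty": 0, "tz": 0.006, "rx": 0.001, "ry": 0, "rz": 0},
  {"gripper": 1, "tx": 0, "ty": 0, "tz": 0, "rx": 0, "ry": 0, "rz": 0},
])

```text
clock: 9.88
eef_pos: [0.5764, 0.0342, 0.1202]
ee_rot: [2.464, 1.946, 0.005]
contact_force: [0.1, 0.4, -1.2]
opening: 0.0493
```

```bash
python3 plan.py .5735 .0335 .1145 -13.4 1
```

```text
t9.88 pos [0.5764 0.0342 0.1202] yaw -13.40 tilt [0.0039 0.0004] F [ 0.14  0.35 -1.18] open 0.0493 q [ 0.06  0.38 -0.1   1.09  0.    1.86]
[{"tx": -0.0013, "ty": -0.0027, "tz": 0.0057, "rx": 0.0037, "ry": -0.0013, "rz": -0.0}]
```

Call:
step_arm([
  {"gripper": 1, "tx": 0, "ty": -0.002, "tz": 0.004, "rx": 0.004, "ry": -0.001, "rz": 0},
  {"gripper": 1, "tx": 0, "ty": 0, "tz": 0.002, "rx": 0, "ry": 0, "rz": 0},
  {"gripper": 1, "tx": 0, "ty": 0, "tz": 0, "rx": 0, "ry": 0, "rz": 0},
])

```text
clock: 10.25
eef_pos: [0.5744, 0.0346, 0.114]
ee_rot: [-2.465, -1.947, 0.0]
contact_force: [-0.2, 0.3, 0.1]
opening: 0.0494
```

```bash
python3 plan.py .5735 .0335 .1145 -13.4 1
```

```text
t10.25 pos [0.5744 0.0346 0.114 ] yaw -13.40 tilt [-0.0005  0.0004] F [-0.25  0.26  0.09] open 0.0494 q [ 0.06  0.39 -0.11  1.08  0.    1.86]
[{"tx": -0.0013, "ty": -0.0006, "tz": -0.0005, "rx": -0.0005, "ry": -0.0003, "rz": -0.0}]
```

Call:
step_arm([
  {"gripper": 1, "tx": 0.002, "ty": 0, "tz": 0, "rx": 0, "ry": 0, "rz": 0},
  {"gripper": 1, "tx": 0.002, "ty": 0, "tz": 0, "rx": 0, "ry": 0, "rz": 0},
  {"gripper": 1, "tx": 0, "ty": 0, "tz": 0, "rx": 0, "ry": 0, "rz": 0},
])

```text
clock: 10.62
eef_pos: [0.5753, 0.0382, 0.1141]
ee_rot: [2.465, 1.946, -0.001]
contact_force: [0.7, -0.2, -1.7]
opening: 0.0494
```

```bash
python3 plan.py .5735 .0335 .1145 -13.4 1
```

```text
t10.62 pos [0.5753 0.0382 0.1141] yaw -13.42 tilt [-0.0005 -0.0009] F [ 0.65 -0.17 -1.72] open 0.0494 q [ 0.07  0.39 -0.11  1.08 -0.    1.87]
[{"tx": -0.005, "ty": -0.0007, "tz": -0.0004, "rx": -0.0003, "ry": 0.001, "rz": -0.0003}]
```

Call:
step_arm([
  {"gripper": 1, "tx": 0.0015, "ty": 0, "tz": 0, "rx": 0, "ry": 0, "rz": 0},
  {"gripper": 1, "tx": 0, "ty": 0, "tz": 0, "rx": 0, "ry": 0, "rz": 0},
])

```text
clock: 10.88
eef_pos: [0.5756, 0.0393, 0.1141]
ee_rot: [2.465, 1.946, -0.003]
contact_force: [-0.8, -1.1, -1.5]
opening: 0.0493
```

Call:
step_arm([
  {"gripper": 1, "tx": 0.0015, "ty": 0, "tz": 0, "rx": 0, "ry": 0, "rz": 0},
  {"gripper": 1, "tx": 0, "ty": 0, "tz": 0, "rx": 0, "ry": 0, "rz": 0},
])

```text
clock: 11.12
eef_pos: [0.5756, 0.0394, 0.1141]
ee_rot: [2.464, 1.944, -0.006]
contact_force: [-0.5, -1.6, -1.5]
opening: 0.0499
```

```bash
python3 plan.py .5735 .0335 .1145 -13.4 1;python3 snap.py 8 110,230,90,260 170,330,60,200
```

```text
t11.12 pos [0.5756 0.0394 0.1141] yaw -13.47 tilt [-0.0013 -0.0049] F [-0.47 -1.61 -1.54] open 0.0499 q [ 0.07  0.39 -0.1   1.08 -0.    1.88]
[{"tx": -0.0062, "ty": -0.0006, "tz": -0.0003, "rx": -0.0001, "ry": 0.0051, "rz": -0.0013}]
```

View pics/side8.png

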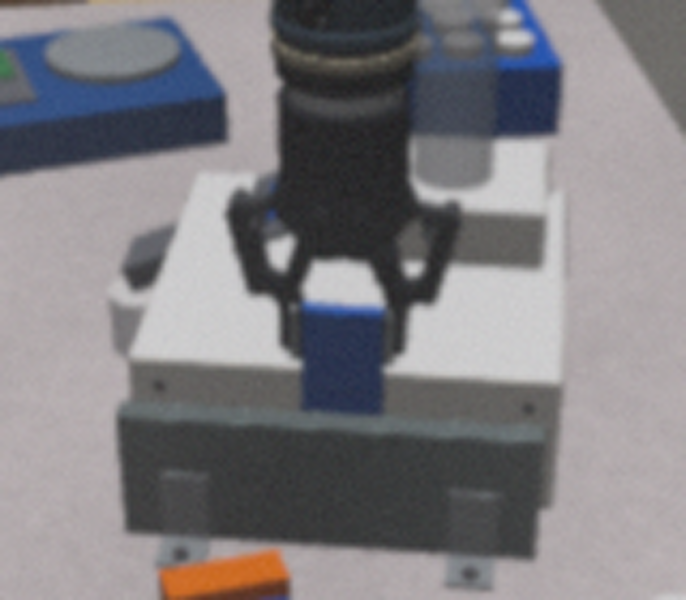

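View pics/top8.png

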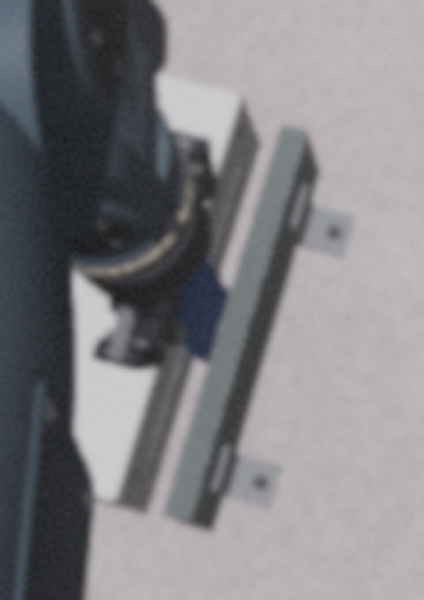

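The packer stands in the gap at side (342,355) and touches the machine side; the tool stalled at y = 0.0394. Squaring the tilt and lowering to the floor.

Call:
step_arm([
  {"gripper": 1, "tx": -0.0002, "ty": 0, "tz": 0.001, "rx": 0, "ry": 0.005, "rz": 0},
  {"gripper": 1, "tx": 0, "ty": 0, "tz": 0.002, "rx": 0, "ry": 0, "rz": 0},
])

```text
clock: 11.48
eef_pos: [0.5758, 0.0395, 0.1136]
ee_rot: [2.466, 1.946, 0.004]
contact_force: [-9.4, -5.0, 28.2]
opening: 0.0491
```

```bash
python3 plan.py .5735 .0335 .1145 -13.4 1
```

```text
t11.47 pos [0.5758 0.0395 0.1136] yaw -13.46 tilt [0.0021 0.0013] F [-9.38 -5.   28.23] open 0.0491 q [ 0.07  0.39 -0.11  1.07  0.    1.87]
[{"tx": -0.0064, "ty": -0.0008, "tz": -0.0009, "rx": 0.0017, "ry": -0.0017, "rz": -0.0011}]
```

Call:
step_arm([
  {"gripper": 1, "tx": 0, "ty": 0, "tz": 0.003, "rx": 0, "ry": 0, "rz": 0},
])

```text
clock: 11.6
eef_pos: [0.5757, 0.0395, 0.1136]
ee_rot: [2.465, 1.945, 0.007]
contact_force: [-11.6, -4.9, 36.3]
opening: 0.0491
```

```bash
python3 plan.py .5735 .0335 .1145 -13.4 1
```

```text
t11.60 pos [0.5757 0.0395 0.1136] yaw -13.46 tilt [0.0042 0.0017] F [-11.57  -4.94  36.28] open 0.0491 q [ 0.07  0.38 -0.11  1.07  0.    1.87]
[{"tx": -0.0064, "ty": -0.0008, "tz": -0.001, "rx": 0.0037, "ry": -0.0026, "rz": -0.0011}]
```

Call:
step_arm([
  {"gripper": 1, "tx": 0, "ty": 0, "tz": -0.0003, "rx": 0.004, "ry": -0.0025, "rz": 0},
  {"gripper": 1, "tx": 0.001, "ty": 0, "tz": 0, "rx": 0, "ry": 0, "rz": 0},
  {"gripper": 1, "tx": 0.001, "ty": 0, "tz": 0, "rx": 0, "ry": 0, "rz": 0},
])

```text
clock: 11.98
eef_pos: [0.5757, 0.0396, 0.1148]
ee_rot: [2.465, 1.943, -0.003]
contact_force: [-1.4, -9.0, 2.0]
opening: 0.0495
```

```bash
python3 plan.py .5735 .0335 .1145 -13.4 1
```

```text
t11.97 pos [0.5757 0.0396 0.1148] yaw -13.52 tilt [ 0.     -0.0034] F [-1.36 -8.97  2.02] open 0.0495 q [ 0.07  0.39 -0.1   1.08 -0.    1.88]
[{"tx": -0.0064, "ty": -0.0007, "tz": 0.0003, "rx": 0.0008, "ry": 0.0033, "rz": -0.002}]
```

Call:
step_arm([
  {"gripper": 1, "tx": -0.0001, "ty": 0, "tz": 0.0014, "rx": 0.001, "ry": 0.0035, "rz": 0},
  {"gripper": 1, "tx": 0, "ty": 0, "tz": 0.0005, "rx": 0, "ry": 0, "rz": 0},
])

```text
clock: 12.22
eef_pos: [0.5757, 0.0394, 0.1137]
ee_rot: [-2.467, -1.944, -0.001]
contact_force: [-3.7, -3.0, 9.1]
opening: 0.0491
```

```bash
python3 plan.py .5757 .0396 .1145 -13.4 1
```

```text
t12.22 pos [0.5757 0.0394 0.1137] yaw -13.52 tilt [0.0005 0.0005] F [-3.7  -3.04  9.12] open 0.0491 q [ 0.07  0.39 -0.11  1.08  0.    1.87]
[{"tx": 0.0002, "ty": -0.0001, "tz": -0.0008, "rx": 0.0004, "ry": -0.0006, "rz": -0.0021}]
```

On the floor with a light load, upright and touching the machine. Releasing.

Call:
step_arm([
  {"gripper": 0.2, "tx": 0, "ty": 0, "tz": 0, "rx": 0, "ry": 0, "rz": 0},
  {"gripper": 0.1, "tx": 0, "ty": 0, "tz": 0, "rx": 0, "ry": 0, "rz": 0},
  {"gripper": 0.1, "tx": 0, "ty": 0, "tz": 0, "rx": 0, "ry": 0, "rz": 0},
])

```text
clock: 12.6
eef_pos: [0.5764, 0.0408, 0.1136]
ee_rot: [-2.465, -1.944, -0.005]
contact_force: [-0.4, -0.2, -0.1]
opening: 0.0771
```

```bash
python3 plan.py .5757 .0396 .1145 -13.4 1;python3 snap.py 9 110,230,90,260 170,330,60,200
```

```text
t12.60 pos [0.5764 0.0408 0.1136] yaw -13.48 tilt [0.0016 0.0035] F [-0.38 -0.24 -0.15] open 0.0771 q [ 0.07  0.39 -0.11  1.08  0.    1.88]
[{"tx": -0.0014, "ty": -0.0004, "tz": -0.0009, "rx": 0.0007, "ry": -0.0038, "rz": -0.0014}]
```

View pics/side9.png

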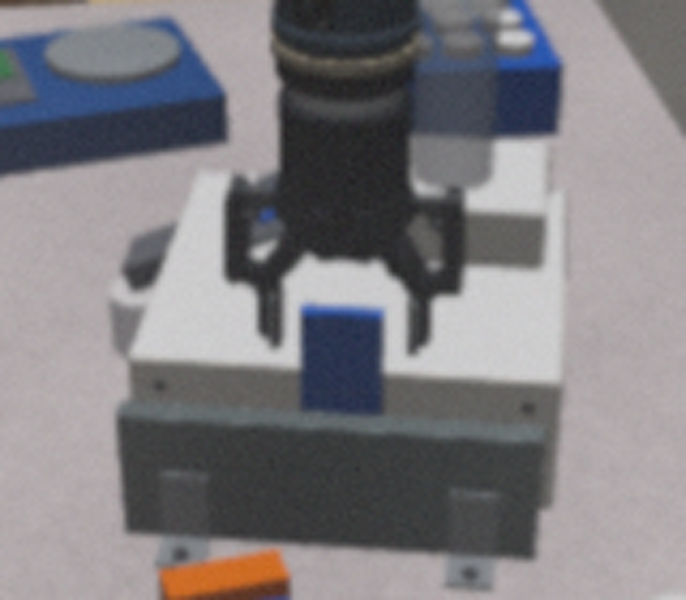

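Call:
step_arm([
  {"gripper": 0.1, "tx": -0.001, "ty": 0, "tz": -0.02, "rx": 0, "ry": -0.003, "rz": 0},
  {"gripper": 0, "tx": 0, "ty": 0, "tz": -0.04, "rx": 0, "ry": 0, "rz": 0},
  {"gripper": 0, "tx": 0, "ty": 0, "tz": -0.04, "rx": 0, "ry": 0, "rz": 0},
  {"gripper": 0, "tx": 0, "ty": 0, "tz": -0.02, "rx": 0, "ry": 0, "rz": 0},
])

```text
clock: 13.2
eef_pos: [0.5749, 0.0399, 0.2347]
ee_rot: [-2.464, -1.944, 0.004]
contact_force: [1.1, -0.3, 0.0]
opening: 0.0853
```

```bash
python3 plan.py .4853 -.209 .22 9.65 7;python3 snap.py 10 110,230,90,260 170,330,60,200
```

```text
t13.20 pos [0.5749 0.0399 0.2347] yaw -13.47 tilt [-0.0038  0.0007] F [ 1.12 -0.28  0.02] open 0.0853 q [0.07 0.33 0.12 1.37 0.   1.87]
[{"tx": -0.0376, "ty": -0.0042, "tz": 0.0021, "rx": -0.0006, "ry": -0.0001, "rz": -0.0576}, {"tx": -0.0373, "ty": -0.0063, "tz": 0.0021, "rx": -0.0006, "ry": -0.0001, "rz": -0.0576}, {"tx": -0.0368, "ty": -0.0085, "tz": 0.0021, "rx": -0.0006, "ry": -0.0001, "rz": -0.0576}, {"tx": -0.0363, "ty": -0.0106, "tz": 0.0021, "rx": -0.0006, "ry": -0.0001, "rz": -0.0576}, {"tx": -0.0356, "ty": -0.0126, "tz": 0.0021, "rx": -0.0006, "ry": -0.0001, "rz": -0.0576}, {"tx": -0.0348, "ty": -0.0147, "tz": 0.0021, "rx": -0.0006, "ry": -0.0001, "rz": -0.0576}, {"tx": -0.0339, "ty": -0.0167, "tz": 0.0021, "rx": -0.0006, "ry": -0.0001, "rz": -0.0576}]
```

View pics/side10.png

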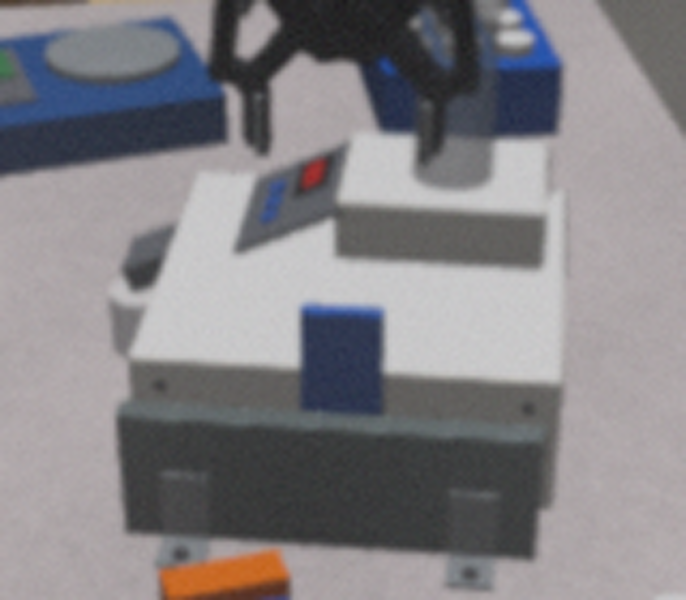

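View pics/top10.png

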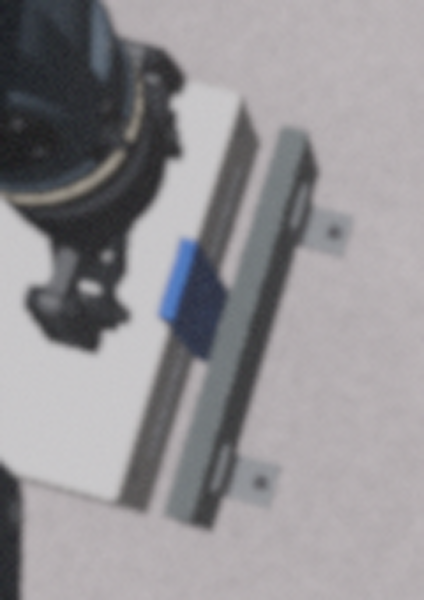

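The packer stands upright against the machine side, at side (342,355) and top (195,300), close to mid-length. Going for the wedge.

Call:
step_arm([
  {"gripper": 0, "tx": -0.0376, "ty": -0.0042, "tz": 0.002, "rx": 0, "ry": 0, "rz": -0.057},
  {"gripper": 0, "tx": -0.0373, "ty": -0.0063, "tz": 0.002, "rx": 0, "ry": 0, "rz": -0.057},
  {"gripper": 0, "tx": -0.0368, "ty": -0.0085, "tz": 0.002, "rx": 0, "ry": 0, "rz": -0.057},
  {"gripper": 0, "tx": -0.0363, "ty": -0.0106, "tz": 0.002, "rx": 0, "ry": 0, "rz": -0.057},
  {"gripper": 0, "tx": -0.0356, "ty": -0.0126, "tz": 0.002, "rx": 0, "ry": 0, "rz": -0.057},
  {"gripper": 0, "tx": -0.0348, "ty": -0.0147, "tz": 0.002, "rx": 0, "ry": 0, "rz": -0.057},
  {"gripper": 0, "tx": -0.026, "ty": -0.012, "tz": 0.002, "rx": 0, "ry": 0, "rz": -0.04},
  {"gripper": 0, "tx": 0, "ty": 0, "tz": 0, "rx": 0, "ry": 0, "rz": 0},
])

```text
clock: 14.3
eef_pos: [0.485, -0.2062, 0.2098]
ee_rot: [-2.027, -2.384, 0.007]
contact_force: [-0.0, 0.3, -1.0]
opening: 0.0852
```

```bash
python3 plan.py .4853 -.209 .195 9.65 2;python3 snap.py 11 230,350,170,260 180,300,100,290
```

```text
t14.30 pos [ 0.485  -0.2062  0.2098] yaw 9.26 tilt [-0.0121  0.0043] F [-0.02  0.3  -0.99] open 0.0852 q [-0.4   0.26 -0.04  1.28 -0.    1.01]
[{"tx": -0.0014, "ty": -0.0, "tz": 0.0074, "rx": -0.0056, "ry": -0.0031, "rz": -0.0034}, {"tx": -0.0014, "ty": -0.0001, "tz": 0.0074, "rx": -0.0056, "ry": -0.0031, "rz": -0.0034}]
```

View pics/side11.png

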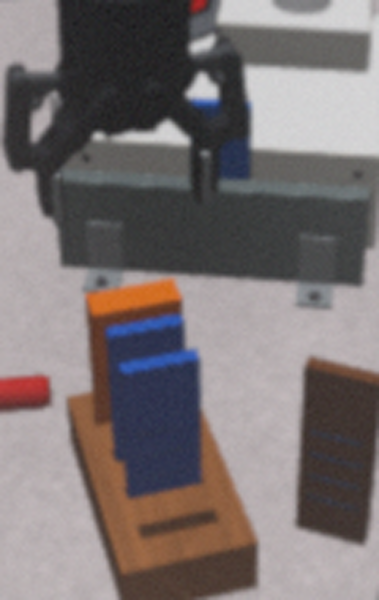

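View pics/top11.png

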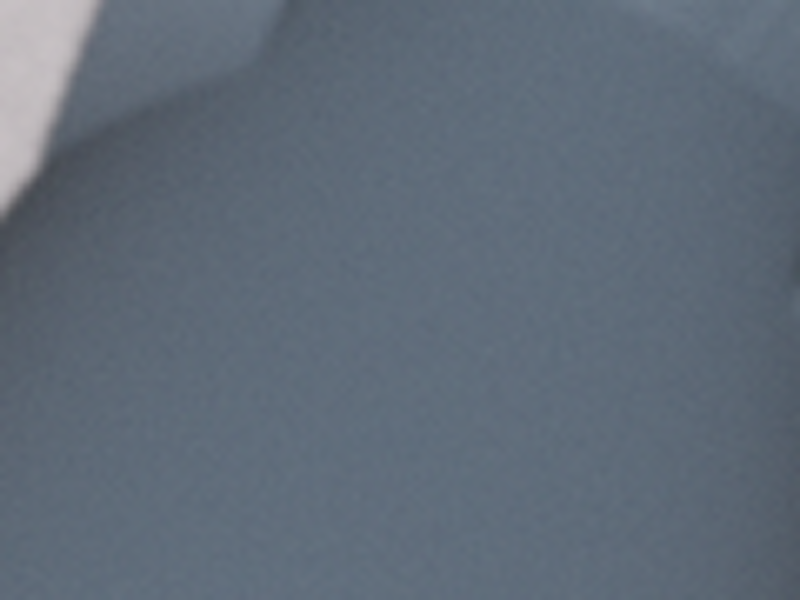

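The fingers hang over the wedge at side (45,200) and (205,190), a few mm to its left. The packer is still standing behind at (225,140).

Call:
step_arm([
  {"gripper": 0, "tx": -0.0014, "ty": 0.001, "tz": 0.008, "rx": -0.0056, "ry": -0.003, "rz": -0.0034},
  {"gripper": 0, "tx": -0.0014, "ty": 0.001, "tz": 0.008, "rx": -0.0056, "ry": -0.003, "rz": -0.0034},
  {"gripper": 0, "tx": 0, "ty": 0, "tz": 0, "rx": 0, "ry": 0, "rz": 0},
])

```text
clock: 14.78
eef_pos: [0.4886, -0.205, 0.1922]
ee_rot: [-2.022, -2.404, -0.002]
contact_force: [0.1, 0.0, 1.3]
opening: 0.0852
```

```bash
python3 plan.py .487 -.209 .115 9.65 4
```

```text
t14.78 pos [ 0.4886 -0.205   0.1922] yaw 9.86 tilt [0.0004 0.001 ] F [0.1  0.04 1.3 ] open 0.0852 q [-0.4   0.26 -0.08  1.23  0.    1.  ]
[{"tx": -0.0009, "ty": -0.0006, "tz": 0.0193, "rx": 0.0001, "ry": -0.0002, "rz": 0.0009}, {"tx": -0.0009, "ty": -0.0006, "tz": 0.0193, "rx": 0.0001, "ry": -0.0002, "rz": 0.0009}, {"tx": -0.0009, "ty": -0.0006, "tz": 0.0193, "rx": 0.0001, "ry": -0.0002, "rz": 0.0009}, {"tx": -0.0009, "ty": -0.0006, "tz": 0.0193, "rx": 0.0001, "ry": -0.0002, "rz": 0.0009}]
```

Call:
step_arm([
  {"gripper": 0, "tx": -0.0018, "ty": -0.0006, "tz": 0.019, "rx": 0, "ry": 0, "rz": 0.001},
  {"gripper": 0, "tx": -0.0018, "ty": -0.0006, "tz": 0.02, "rx": 0, "ry": 0, "rz": 0.001},
  {"gripper": 0, "tx": -0.0008, "ty": -0.001, "tz": 0.02, "rx": 0, "ry": 0, "rz": 0},
  {"gripper": 0, "tx": 0, "ty": -0.001, "tz": 0.016, "rx": 0, "ry": 0, "rz": 0},
  {"gripper": 0, "tx": 0, "ty": 0, "tz": 0, "rx": 0, "ry": 0, "rz": 0},
])

```text
clock: 15.4
eef_pos: [0.4875, -0.2085, 0.1157]
ee_rot: [2.021, 2.404, 0.003]
contact_force: [0.2, -1.3, 0.0]
opening: 0.0856
```

```bash
python3 plan.py .487 -.209 .115 9.65 1;python3 snap.py 12 230,350,170,260 180,300,100,290
```

```text
t15.40 pos [ 0.4875 -0.2085  0.1157] yaw 9.88 tilt [0.0022 0.0005] F [ 0.23 -1.26  0.04] open 0.0856 q [-0.4   0.31 -0.22  1.04  0.    0.99]
[{"tx": -0.0004, "ty": -0.0006, "tz": 0.0007, "rx": 0.0022, "ry": -0.0001, "rz": 0.0041}]
```

View pics/side12.png

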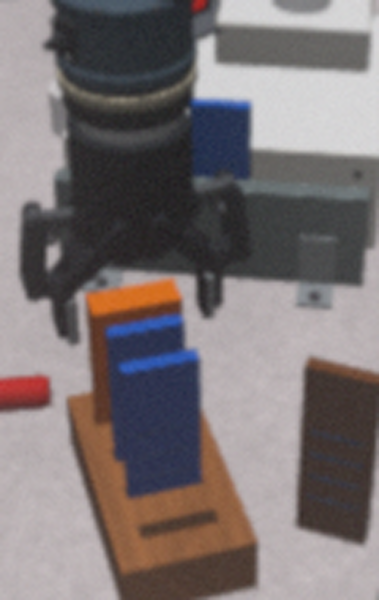

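Run:
```python
import pickle
from h import *
d=pickle.load(open("p12.pkl","rb"))["side"]
p=np.array([.4875,-.2085,.1287]);a=rot(np.radians(9.88));f=600/190
for k in (-.05,.05): print((proj(d,p+k*a[:,0])-[180,100])*f)
# where wedge top outline would be for the estimated rack (top-face corners)
r=[.4935,-.257,.1685]
for c in ((-.03,.0375),(.03,.0375),(.03,.0605),(-.03,.0605)):print(c,(proj(d,place(r,[[c[0],c[1],.155]]))-[180,100])*f)
```

```text
[[ 59.93628473 335.5667689 ]]
[[205.08448498 307.39535654]]
(-0.03, 0.0375) [[ 87.75144374 310.00053641]]
(0.03, 0.0375) [[177.47001168 293.14072369]]
(0.03, 0.0605) [[168.11626114 272.52804554]]
(-0.03, 0.0605) [[ 80.00418695 288.73881332]]
```

Call:
step_arm([
  {"gripper": 0, "tx": -0.0015, "ty": -0.0006, "tz": 0.001, "rx": 0.002, "ry": 0, "rz": 0.004},
  {"gripper": 1, "tx": 0, "ty": 0, "tz": 0, "rx": 0, "ry": 0, "rz": 0},
  {"gripper": 1, "tx": 0, "ty": 0, "tz": 0, "rx": 0, "ry": 0, "rz": 0},
  {"gripper": 1, "tx": 0, "ty": 0, "tz": 0, "rx": 0, "ry": 0, "rz": 0},
  {"gripper": 1, "tx": 0, "ty": 0, "tz": 0, "rx": 0, "ry": 0, "rz": 0},
], force=110)

```text
clock: 16.12
eef_pos: [0.4887, -0.2109, 0.1183]
ee_rot: [2.024, 2.396, 0.002]
contact_force: [0.5, 0.9, -0.6]
opening: 0.0587
```

```bash
python3 plan.py .487 -.209 .115 9.65 1
```

```text
t16.12 pos [ 0.4887 -0.2109  0.1183] yaw 9.64 tilt [ 0.0046 -0.0022] F [ 0.49  0.9  -0.56] open 0.0587 q [-0.41  0.31 -0.21  1.04 -0.    1.  ]
[{"tx": 0.0022, "ty": -0.0014, "tz": 0.0033, "rx": 0.0041, "ry": 0.003, "rz": -0.0002}]
```

Call:
step_arm([
  {"gripper": 1, "tx": 0, "ty": 0, "tz": -0.015, "rx": 0, "ry": 0, "rz": 0},
  {"gripper": 1, "tx": 0, "ty": 0, "tz": -0.03, "rx": 0, "ry": 0, "rz": 0},
  {"gripper": 1, "tx": 0, "ty": 0, "tz": -0.03, "rx": 0, "ry": 0, "rz": 0},
  {"gripper": 1, "tx": 0, "ty": 0, "tz": -0.035, "rx": 0, "ry": 0, "rz": 0},
  {"gripper": 1, "tx": 0, "ty": 0, "tz": -0.03, "rx": 0, "ry": 0, "rz": 0},
  {"gripper": 1, "tx": 0, "ty": 0, "tz": 0, "rx": 0, "ry": 0, "rz": 0},
])

```text
clock: 16.88
eef_pos: [0.4888, -0.2109, 0.2674]
ee_rot: [2.021, 2.393, 0.004]
contact_force: [-0.7, -0.4, -1.6]
opening: 0.0589
```

```bash
python3 plan.py .567 .005 .26 -13.5 7;python3 snap.py 13 130,350,100,260 180,300,80,290
```

```text
t16.88 pos [ 0.4888 -0.2109  0.2674] yaw 9.64 tilt [ 0.0084 -0.004 ] F [-0.71 -0.42 -1.6 ] open 0.0589 q [-0.41  0.23  0.07  1.4  -0.    1.  ]
[{"tx": 0.0285, "ty": 0.0162, "tz": 0.001, "rx": 0.0012, "ry": 0.0005, "rz": 0.0577}, {"tx": 0.0294, "ty": 0.0145, "tz": 0.001, "rx": 0.0012, "ry": 0.0005, "rz": 0.0577}, {"tx": 0.0302, "ty": 0.0128, "tz": 0.001, "rx": 0.0012, "ry": 0.0005, "rz": 0.0577}, {"tx": 0.0309, "ty": 0.011, "tz": 0.001, "rx": 0.0012, "ry": 0.0005, "rz": 0.0577}, {"tx": 0.0315, "ty": 0.0092, "tz": 0.001, "rx": 0.0012, "ry": 0.0005, "rz": 0.0577}, {"tx": 0.032, "ty": 0.0074, "tz": 0.001, "rx": 0.0012, "ry": 0.0005, "rz": 0.0577}, {"tx": 0.0323, "ty": 0.0055, "tz": 0.0011, "rx": 0.0012, "ry": 0.0005, "rz": 0.0577}]
```

View pics/side13.png

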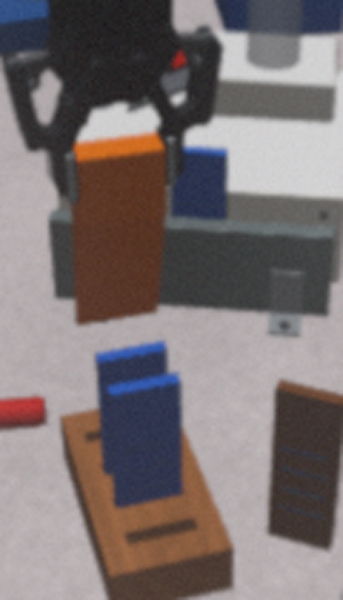

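View pics/top13.png

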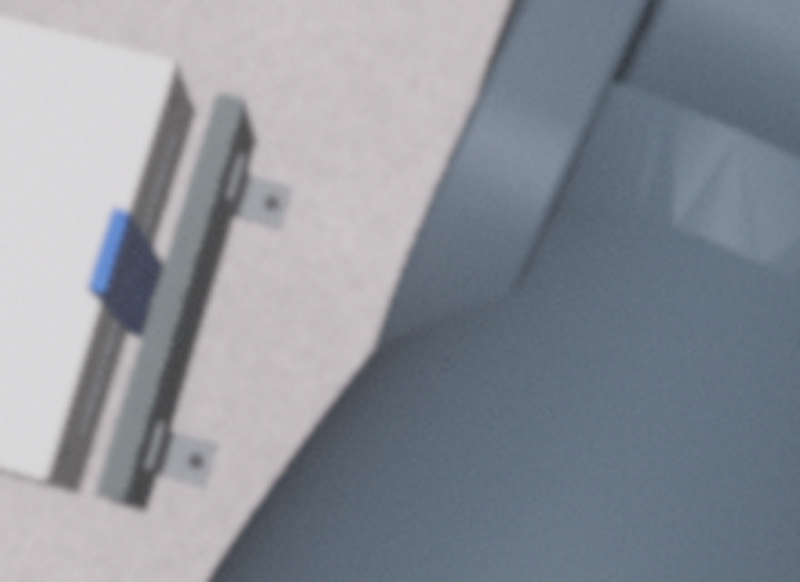

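The wedge hangs upright in the gripper at side (120,230), with both spare packers still in the rack. The top view shows the packer standing at (125,270).

```bash
python3 plan.py .5700 .0160 .275 -13.5 7
```

```text
t16.98 pos [ 0.4879 -0.2105  0.2648] yaw 9.64 tilt [ 0.0049 -0.0025] F [ 0.22  0.48 -1.32] open 0.0588 q [-0.41  0.24  0.07  1.4  -0.    1.  ]
[{"tx": 0.0299, "ty": 0.017, "tz": -0.0015, "rx": 0.0007, "ry": 0.0003, "rz": 0.0577}, {"tx": 0.0309, "ty": 0.0152, "tz": -0.0015, "rx": 0.0007, "ry": 0.0003, "rz": 0.0577}, {"tx": 0.0317, "ty": 0.0134, "tz": -0.0015, "rx": 0.0007, "ry": 0.0003, "rz": 0.0577}, {"tx": 0.0324, "ty": 0.0116, "tz": -0.0015, "rx": 0.0007, "ry": 0.0003, "rz": 0.0577}, {"tx": 0.033, "ty": 0.0097, "tz": -0.0015, "rx": 0.0007, "ry": 0.0003, "rz": 0.0577}, {"tx": 0.0335, "ty": 0.0078, "tz": -0.0015, "rx": 0.0007, "ry": 0.0003, "rz": 0.0577}, {"tx": 0.0339, "ty": 0.0058, "tz": -0.0015, "rx": 0.0007, "ry": 0.0003, "rz": 0.0577}]
```

Call:
step_arm([
  {"gripper": 1, "tx": 0.0299, "ty": 0.017, "tz": -0.002, "rx": 0.001, "ry": 0, "rz": 0.057},
  {"gripper": 1, "tx": 0.0309, "ty": 0.0152, "tz": -0.002, "rx": 0.001, "ry": 0, "rz": 0.057},
  {"gripper": 1, "tx": 0.0317, "ty": 0.0134, "tz": -0.002, "rx": 0.001, "ry": 0, "rz": 0.057},
  {"gripper": 1, "tx": 0.0324, "ty": 0.0116, "tz": -0.002, "rx": 0.001, "ry": 0, "rz": 0.057},
  {"gripper": 1, "tx": 0.033, "ty": 0.0097, "tz": -0.002, "rx": 0.001, "ry": 0, "rz": 0.057},
  {"gripper": 1, "tx": 0.03, "ty": 0.0078, "tz": -0.002, "rx": 0, "ry": 0, "rz": 0.057},
  {"gripper": 1, "tx": 0.015, "ty": 0.003, "tz": -0.001, "rx": 0, "ry": 0, "rz": 0.03},
  {"gripper": 1, "tx": 0, "ty": 0, "tz": 0, "rx": 0, "ry": 0, "rz": 0},
])

```text
clock: 17.98
eef_pos: [0.5618, 0.0007, 0.2673]
ee_rot: [-2.441, -1.961, 0.022]
contact_force: [-0.6, -0.3, -1.7]
opening: 0.0586
```

```bash
python3 plan.py .5700 .0160 .265 -13.5 2
```

```text
t17.98 pos [0.5618 0.0007 0.2673] yaw -12.44 tilt [-0.0175 -0.0006] F [-0.56 -0.3  -1.74] open 0.0586 q [ 0.    0.31  0.18  1.46 -0.    1.79]
[{"tx": 0.0083, "ty": 0.0024, "tz": 0.0011, "rx": -0.0084, "ry": 0.0023, "rz": 0.0092}, {"tx": 0.0084, "ty": 0.0023, "tz": 0.0011, "rx": -0.0084, "ry": 0.0023, "rz": 0.0092}]
```

Call:
step_arm([
  {"gripper": 1, "tx": 0.007, "ty": 0.0024, "tz": -0.002, "rx": -0.0084, "ry": 0.002, "rz": 0.009},
  {"gripper": 1, "tx": 0.006, "ty": 0.0023, "tz": -0.002, "rx": -0.0084, "ry": 0.002, "rz": 0.009},
  {"gripper": 1, "tx": 0, "ty": 0, "tz": 0, "rx": 0, "ry": 0, "rz": 0},
  {"gripper": 1, "tx": 0, "ty": 0, "tz": 0, "rx": 0, "ry": 0, "rz": 0},
])

```text
clock: 18.48
eef_pos: [0.5688, 0.0113, 0.2705]
ee_rot: [2.468, 1.943, -0.002]
contact_force: [-0.5, -1.1, -1.2]
opening: 0.0587
```

```bash
python3 plan.py .5700 .0160 .255 -13.5 1;python3 snap.py 14 110,230,90,260 170,330,60,200
```

```text
t18.48 pos [0.5688 0.0113 0.2705] yaw -13.57 tilt [-0.0008 -0.0009] F [-0.55 -1.11 -1.22] open 0.0587 q [ 0.02  0.31  0.18  1.45 -0.    1.83]
[{"tx": 0.0049, "ty": 0.0001, "tz": 0.0155, "rx": -0.0006, "ry": 0.001, "rz": -0.0013}]
```

View pics/side14.png

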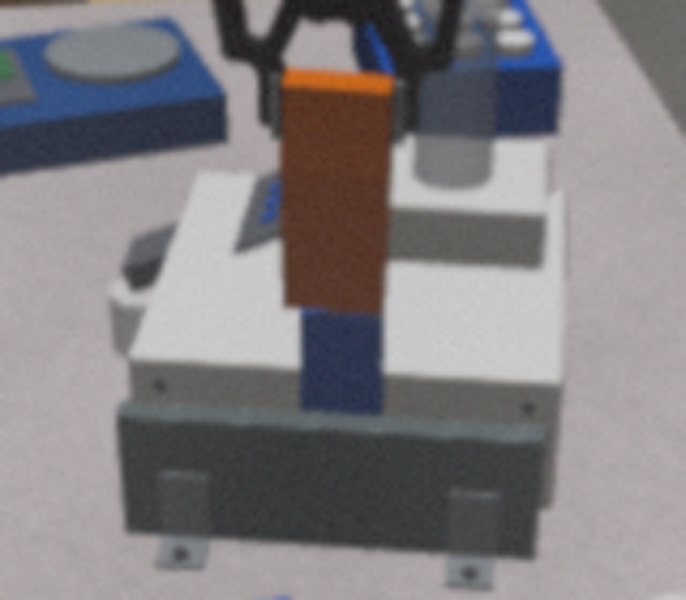

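View pics/top14.png

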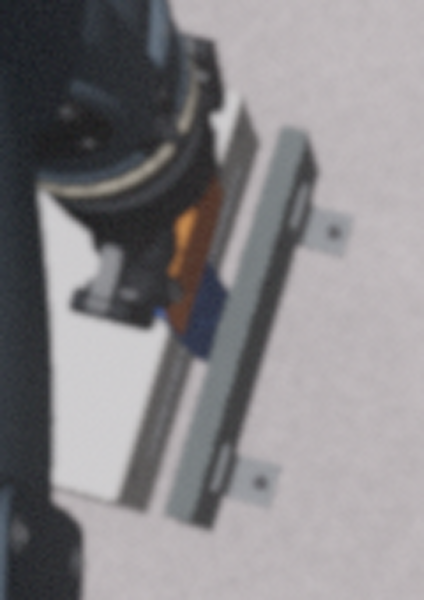

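```bash
cat > bp.py <<'E'
import pickle,sys
from h import *
from scipy.optimize import fsolve
U={"top":([.5653,.0200],-.234),"side":([.5731,.0143],-.234)}
C={"top":(110,90,600/170),"side":(170,60,600/140)}
def bp(k,n,px,z):
    d=pickle.load(open(f"p{k}.pkl","rb"))[n];c=C[n]
    q=(px[0]/c[2]+c[0]-.5+.5/c[2],px[1]/c[2]+c[1]-.5+.5/c[2])
    xy=fsolve(lambda q_:proj(d,[q_[0],q_[1],z])[0]-q,[.57,.03]);u,a=U[n]
    return xy.round(4),(rot(a)[:2,:2].T@(xy-u)).round(4)
E
python3 - <<'E'
from bp import *
z=.2705-.1133
print("wedge tip edge");[print(n,bp(14,n,p,z)) for n,p in (("top",(222,185)),("top",(187,338)),("side",(286,306)),("side",(380,313)))]
print("packer -y top edge z=.15");[print(n,bp(10,n,p,.15)) for n,p in (("top",(198,241)),("top",(172,321)),("side",(302,312)),("side",(382,314)))]
E
```

```text
wedge tip edge
top (array([0.6301, 0.014 ]), array([0.0644, 0.0091]))
top (array([0.5375, 0.0287]), array([-0.0291,  0.002 ]))
side (array([0.5432, 0.0304]), array([-0.0328,  0.0087]))
side (array([0.5969, 0.0157]), array([0.0229, 0.0069]))
packer -y top edge z=.15
top (array([0.5974, 0.0273]), array([0.0296, 0.0145]))
top (array([0.5487, 0.0395]), array([-0.0206,  0.0151]))
side (array([0.5531, 0.0345]), array([-0.0242,  0.015 ]))
side (array([0.5998, 0.0265]), array([0.0232, 0.018 ]))
```

```bash
cat > wf.py <<'E'
import pickle,sys
from h import *
import h
def wedge(z0,top=True):
    h_=.03;e=[((-h_,.0085,z0),(h_,.0085,z0)),((-h_,.0085,z0),(-h_,-.0115,z0+.1)),((h_,.0085,z0),(h_,-.0115,z0+.1))]
    if top: e+=[((-h_,-.0115,z0+.15),(h_,-.0115,z0+.15)),((-h_,.0115,z0+.15),(h_,.0115,z0+.15))]
    return e
def pack(z0):
    return [((-.025,-.005,z0+.15),(.025,-.005,z0+.15)),((-.025,.005,z0+.15),(.025,.005,z0+.15)),((-.025,-.005,z0+.095),(-.025,-.005,z0+.15)),((.025,-.005,z0+.095),(.025,-.005,z0+.15))]
def fitz(d,mk,p0,z0,win0=4,it=12,zs=.003):
    v=np.r_[p0,z0].astype(float)
    for k in range(it):
        S=mk(v[3]);M=edges_meas(d,S,v[:3],max(1.25,win0*.8**k))
        def res(q):
            return np.r_[np.concatenate([(((proj(d,place(q[:3],seg(a,b)))-Q)@n)-o)*(w>3) for (a,b),(Q,n,o,w) in zip(mk(q[3]),M)]),(q[3]-z0)/zs*4]
        v=least_squares(res,v,loss='soft_l1',f_scale=.5).x
    return v,np.sqrt(np.mean(res(v)**2)),[float(np.median(m[2])) for m in M],[float(m[3].mean().round(1)) for m in M]
U={"top":([.5653,.0200],-.234),"side":([.5731,.0143],-.234)}
def rel(n,v): u,a=U[n];return (rot(a)[:2,:2].T@(v[:2]-u)).round(4)
E
python3 - <<'E'
from wf import *
d=pickle.load(open("p14.pkl","rb"));e=pickle.load(open("p10.pkl","rb"))
for zs in (.0005,.003,.01):
    r=fitz(d["side"],wedge,[.571,.014,-.236],.157,zs=zs);print("wedge side",r[0].round(4),r[1:],"rel",rel("side",r[0]))
for zs in (.0005,.003):
    r=fitz(e["side"],pack,[.575,.038,-.236],.0,zs=zs);print("pack side",r[0].round(4),r[1:],"rel",rel("side",r[0]))
r=fitz(e["top"],lambda z:pack(z),[.575,.038,-.236],.0,zs=.0003);print("pack top",r[0].round(4),r[1:],"rel",rel("top",r[0]))
g=(0,255,0)
r=fitz(d["side"],wedge,[.571,.014,-.236],.157,zs=.0005)[0]
overlay(d["side"],[(r[:3],wedge(r[3]),g)],"pics/w14.png",(170,330,60,200),4)
E
```

```text
wedge side [ 0.5693  0.0108 -0.2184  0.157 ] (np.float64(0.4787542331488828), [-0.5, -0.25, 0.25, 0.5, 0.25], [6.5, 13.5, 13.0, 9.9, 12.7]) rel [-0.0029 -0.0043]
wedge side [ 0.5698  0.0149 -0.2227  0.155 ] (np.float64(0.49997809976182694), [-0.25, -0.25, 0.5, 0.5, 0.0], [6.5, 13.5, 13.0, 9.9, 12.7]) rel [-0.0034 -0.0001]
wedge side [ 0.5705  0.0204 -0.2257  0.1523] (np.float64(0.41034479177930944), [0.0, -0.25, 0.5, 0.25, 0.0], [6.5, 13.5, 13.0, 10.0, 12.7]) rel [-0.0039  0.0054]
pack side [ 0.5774  0.0373 -0.2633 -0.    ] (np.float64(0.7561139052073), [-1.0, 1.25, 0.0, -0.25], [15.2, 15.2, 16.9, 15.4]) rel [-0.0011  0.0234]
pack side [ 0.5774  0.0374 -0.2625 -0.    ] (np.float64(0.7583390098947236), [-1.0, 1.25, 0.0, -0.25], [15.2, 15.2, 16.9, 15.4]) rel [-0.0011  0.0235]
pack top [ 0.5707  0.0388 -0.317   0.    ] (np.float64(0.6274018249878477), [-0.25, 0.25, -0.25, 0.75], [10.2, 9.7, 7.0, 4.9]) rel [0.0009 0.0195]
```

View pics/w14.png

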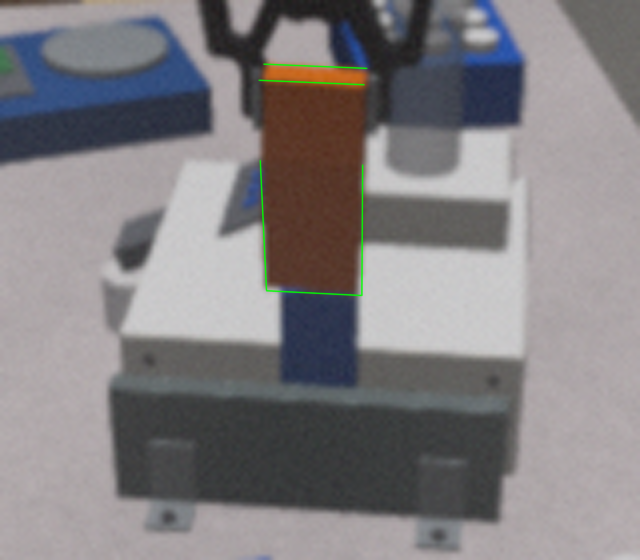

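Call:
step_arm([
  {"gripper": 1, "tx": 0.0035, "ty": 0.001, "tz": 0.018, "rx": 0, "ry": 0.001, "rz": 0},
  {"gripper": 1, "tx": 0, "ty": 0.001, "tz": 0.018, "rx": 0, "ry": 0, "rz": 0},
  {"gripper": 1, "tx": 0, "ty": 0, "tz": 0.012, "rx": 0, "ry": 0, "rz": 0},
  {"gripper": 1, "tx": 0, "ty": 0, "tz": 0, "rx": 0, "ry": 0, "rz": 0},
])

```text
clock: 19.08
eef_pos: [0.5717, 0.0136, 0.2218]
ee_rot: [2.469, 1.942, 0.001]
contact_force: [0.4, -0.2, 0.5]
opening: 0.0589
```

```bash
python3 plan.py .5700 .0160 .215 -13.5 1;python3 snap.py 15 110,230,90,260 170,330,60,200; python3 plan.py
```

```text
t19.07 pos [0.5717 0.0136 0.2218] yaw -13.62 tilt [0.0005 0.0001] F [ 0.4  -0.24  0.48] open 0.0589 q [0.02 0.32 0.08 1.33 0.   1.83]
[{"tx": 0.0019, "ty": -0.0022, "tz": 0.0068, "rx": 0.0005, "ry": -0.0002, "rz": -0.0021}]
t19.18 pos [0.5723 0.0136 0.2229] yaw -13.62 tilt [0.0023 0.0001] F [ 0.26 -0.7  -0.82] open 0.0585 q [0.02 0.32 0.08 1.33 0.   1.83]
```

View pics/side15.png

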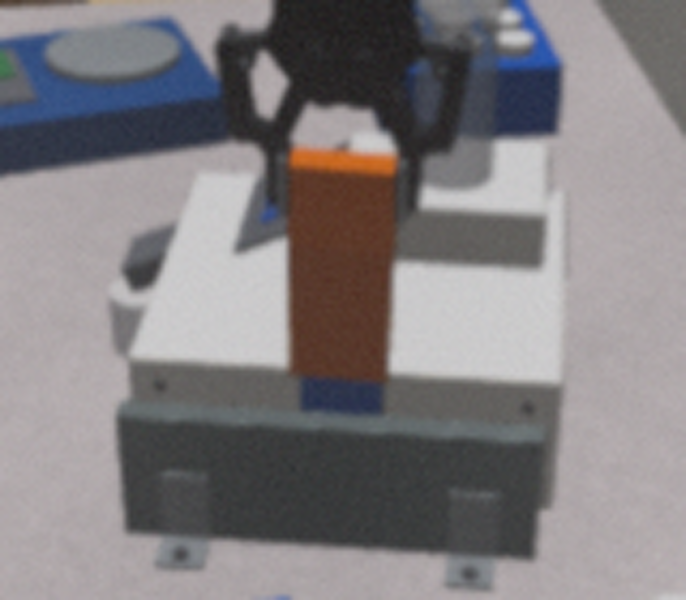

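View pics/top15.png

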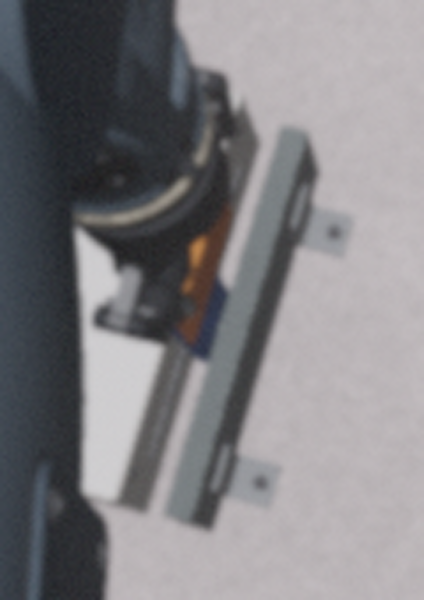

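Run:
```python
from bp import *
from wf import *
z=.2218-.1133
[print(n,bp(15,n,p,z)) for n,p in (("top",(232,205)),("top",(195,345)),("side",(290,374)),("side",(385,381)))]
d=pickle.load(open("p15.pkl","rb"))
for zs in (.0005,.003):
    r=fitz(d["side"],wedge,[.572,.016,-.236],z,zs=zs);print("wedge side",r[0].round(4),r[1:],"rel",rel("side",r[0]))
g=(0,255,0);b=(0,0,255)
# top: predicted tip edge for several n
for nm,(u,a) in (("top",([.5653,.02],-.234)),):
    L=[]
    for n in (0,.003,.006,.009,.012): L.append(((-.03,n,z),(.03,n,z)))
    overlay(d[nm],[([*u,a],L,g),([*u,a],UP,b)],"pics/w15t.png",(130,200,120,210),6.5)
```

```text
top (array([0.632 , 0.0153]), array([0.066 , 0.0109]))
top (array([0.5426, 0.0327]), array([-0.025 ,  0.0071]))
side (array([0.5452, 0.0324]), array([-0.0314,  0.0111]))
side (array([0.6011, 0.0176]), array([0.0264, 0.0097]))
wedge side [ 0.5727  0.0125 -0.2605  0.1085] (np.float64(0.4323054533345211), [-0.5, 0.0, 0.0, 0.25, 0.25], [4.4, 19.0, 17.9, 9.3, 12.4]) rel [ 0.     -0.0018]
wedge side [ 0.5733  0.0166 -0.2518  0.1063] (np.float64(0.49012869246807517), [-0.5, 0.0, 0.0, 0.25, 0.25], [4.4, 19.0, 18.0, 9.4, 12.4]) rel [-0.0003  0.0023]
```

View pics/w15t.png

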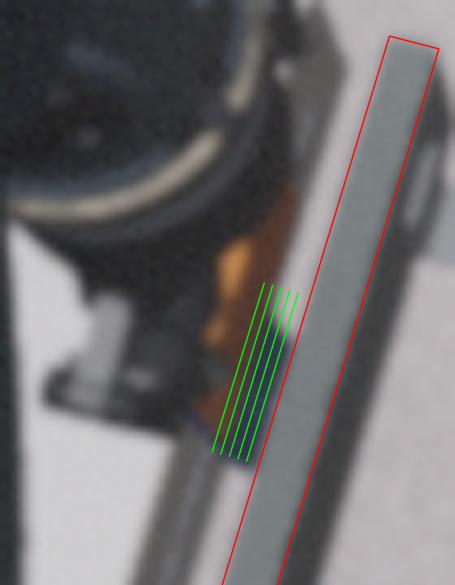

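The wedge point now sits between packer and upstand: top overlay (250,380), with its edge about 6 to 8 mm from the upstand face. Lowering into the gap.

Call:
step_arm([
  {"gripper": 1, "tx": -0.0005, "ty": -0.001, "tz": 0.015, "rx": 0.002, "ry": 0, "rz": 0},
  {"gripper": 1, "tx": 0, "ty": 0, "tz": 0.012, "rx": 0.001, "ry": 0, "rz": 0},
  {"gripper": 1, "tx": 0, "ty": 0, "tz": 0.008, "rx": 0, "ry": 0, "rz": 0},
  {"gripper": 1, "tx": 0, "ty": 0, "tz": 0, "rx": 0, "ry": 0, "rz": 0},
])

```text
clock: 19.68
eef_pos: [0.5714, 0.0134, 0.186]
ee_rot: [-2.469, -1.942, -0.001]
contact_force: [-0.4, -0.4, -0.6]
opening: 0.0587
```

```bash
python3 plan.py .5720 .0136 .215 -13.5 1;python3 snap.py 16 110,230,90,260 170,330,60,200
```

```text
t19.68 pos [0.5714 0.0134 0.186 ] yaw -13.62 tilt [0.     0.0009] F [-0.42 -0.41 -0.57] open 0.0587 q [0.02 0.34 0.01 1.24 0.   1.83]
[{"tx": 0.0004, "ty": 0.0006, "tz": -0.029, "rx": -0.0002, "ry": -0.0009, "rz": -0.0021}]
```

View pics/side16.png

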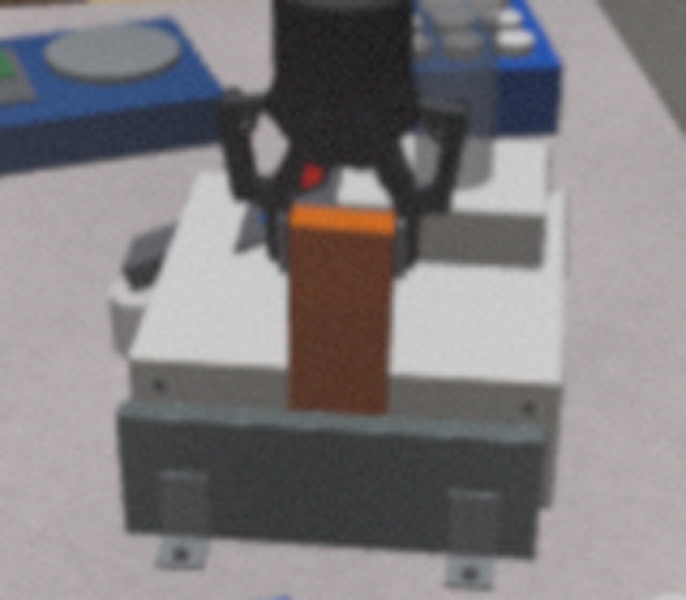

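View pics/top16.png

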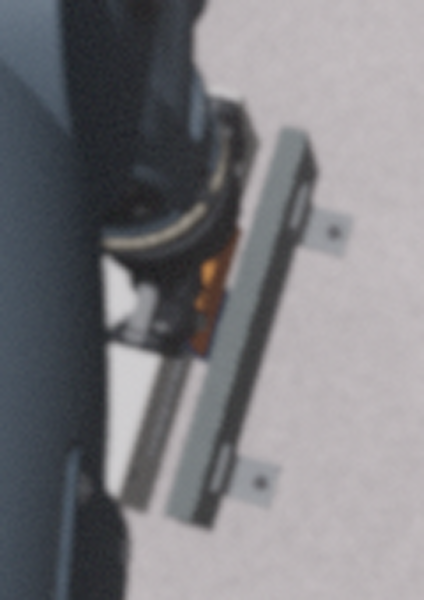

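Call:
step_arm([
  {"gripper": 1, "tx": 0, "ty": 0, "tz": 0.007, "rx": 0, "ry": 0, "rz": 0},
  {"gripper": 1, "tx": 0, "ty": 0, "tz": 0.006, "rx": 0, "ry": 0, "rz": 0},
  {"gripper": 1, "tx": 0, "ty": 0, "tz": 0, "rx": 0, "ry": 0, "rz": 0},
])

```text
clock: 20.15
eef_pos: [0.5722, 0.0134, 0.1735]
ee_rot: [2.469, 1.942, 0.004]
contact_force: [0.4, -0.6, -0.8]
opening: 0.0589
```

```bash
python3 plan.py .5720 .0136 .215 -13.5 1
```

```text
t20.15 pos [0.5722 0.0134 0.1735] yaw -13.62 tilt [0.0024 0.001 ] F [ 0.44 -0.57 -0.78] open 0.0589 q [ 0.02  0.34 -0.02  1.21  0.    1.83]
[{"tx": 0.0002, "ty": -0.0002, "tz": -0.0415, "rx": 0.0021, "ry": -0.0015, "rz": -0.002}]
```

Call:
step_arm([
  {"gripper": 1, "tx": 0, "ty": 0, "tz": 0.005, "rx": 0.002, "ry": -0.001, "rz": 0},
  {"gripper": 1, "tx": 0, "ty": 0, "tz": 0.005, "rx": 0, "ry": 0, "rz": 0},
  {"gripper": 1, "tx": 0, "ty": 0, "tz": 0, "rx": 0, "ry": 0, "rz": 0},
])

```text
clock: 20.52
eef_pos: [0.5729, 0.0144, 0.1633]
ee_rot: [-2.468, -1.943, -0.005]
contact_force: [0.6, 1.7, -1.7]
opening: 0.0585
```

```bash
python3 plan.py .5720 .0136 .215 -13.5 1
```

```text
t20.52 pos [0.5729 0.0144 0.1633] yaw -13.58 tilt [0.0017 0.0026] F [ 0.64  1.72 -1.7 ] open 0.0585 q [ 0.02  0.35 -0.03  1.19  0.    1.83]
[{"tx": -0.0009, "ty": -0.0007, "tz": -0.0517, "rx": 0.0011, "ry": -0.0029, "rz": -0.0014}]
```

Call:
step_arm([
  {"gripper": 1, "tx": 0.0006, "ty": 0, "tz": 0.004, "rx": 0, "ry": -0.003, "rz": 0},
  {"gripper": 1, "tx": 0.0006, "ty": 0, "tz": 0.004, "rx": 0, "ry": 0, "rz": 0},
  {"gripper": 1, "tx": 0, "ty": 0, "tz": 0, "rx": 0, "ry": 0, "rz": 0},
])

```text
clock: 20.9
eef_pos: [0.5737, 0.0162, 0.1551]
ee_rot: [2.467, 1.943, 0.003]
contact_force: [1.5, 2.5, -2.0]
opening: 0.0585
```

```bash
python3 plan.py .5720 .0136 .215 -13.5 1; python3 snap.py 17 110,230,90,260 170,330,60,200
```

```text
t20.90 pos [0.5737 0.0162 0.1551] yaw -13.55 tilt [0.0021 0.0002] F [ 1.46  2.5  -2.03] open 0.0585 q [ 0.03  0.35 -0.05  1.17  0.    1.84]
[{"tx": -0.0029, "ty": -0.0009, "tz": -0.0599, "rx": 0.002, "ry": -0.0007, "rz": -0.0009}]
```

View pics/side17.png

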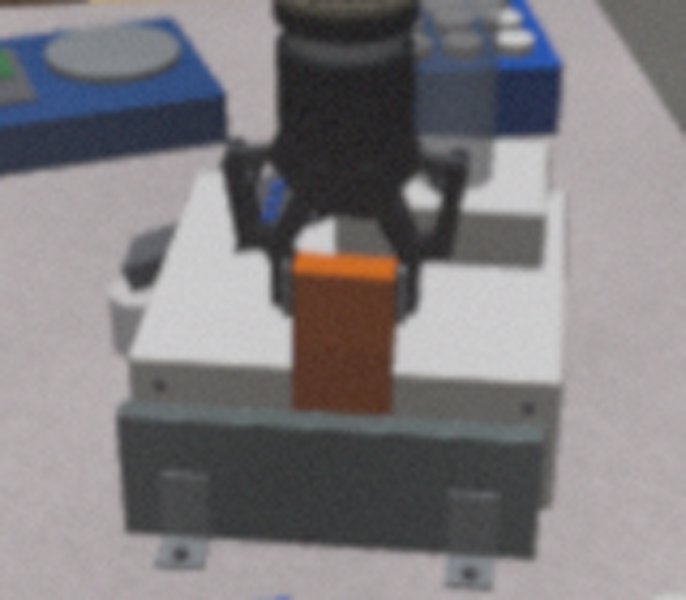

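Call:
step_arm([
  {"gripper": 1, "tx": 0.0005, "ty": 0, "tz": 0.003, "rx": 0.002, "ry": -0.001, "rz": 0},
  {"gripper": 1, "tx": 0.0005, "ty": 0, "tz": 0.003, "rx": 0, "ry": 0, "rz": 0},
])

```text
clock: 21.25
eef_pos: [0.5742, 0.0172, 0.1495]
ee_rot: [2.468, 1.943, 0.001]
contact_force: [-0.1, 3.7, 0.9]
opening: 0.0587
```

```bash
python3 plan.py .5720 .0136 .215 -13.5 1
```

```text
t21.25 pos [0.5742 0.0172 0.1495] yaw -13.56 tilt [0.0007 0.    ] F [-0.12  3.73  0.9 ] open 0.0587 q [ 0.03  0.36 -0.05  1.16 -0.    1.84]
[{"tx": -0.0041, "ty": -0.0013, "tz": -0.0655, "rx": 0.0006, "ry": -0.0002, "rz": -0.001}]
```

Call:
step_arm([
  {"gripper": 1, "tx": 0.0005, "ty": 0, "tz": 0.003, "rx": 0, "ry": 0, "rz": 0},
  {"gripper": 1, "tx": 0.0005, "ty": 0, "tz": 0.003, "rx": 0, "ry": 0, "rz": 0},
])

```text
clock: 21.5
eef_pos: [0.5747, 0.0185, 0.1433]
ee_rot: [2.468, 1.944, 0.002]
contact_force: [1.3, 3.8, 3.4]
opening: 0.0589
```

```bash
python3 plan.py .5720 .0136 .215 -13.5 1
```

```text
t21.50 pos [0.5747 0.0185 0.1433] yaw -13.55 tilt [0.0013 0.0004] F [1.29 3.81 3.35] open 0.0589 q [ 0.03  0.36 -0.06  1.14  0.    1.84]
[{"tx": -0.0054, "ty": -0.0014, "tz": -0.0717, "rx": 0.0012, "ry": -0.0007, "rz": -0.0008}]
```

Call:
step_arm([
  {"gripper": 1, "tx": 0.0005, "ty": -0.0005, "tz": 0.003, "rx": 0.001, "ry": -0.001, "rz": 0},
  {"gripper": 1, "tx": 0.0005, "ty": 0, "tz": 0.003, "rx": 0, "ry": 0, "rz": 0},
])

```text
clock: 21.75
eef_pos: [0.5752, 0.0199, 0.1381]
ee_rot: [2.466, 1.944, 0.003]
contact_force: [-1.6, 5.5, 16.6]
opening: 0.0587
```

```bash
python3 plan.py .5720 .0136 .215 -13.5 1; python3 snap.py 18 110,230,90,260 170,330,60,200
```

```text
t21.75 pos [0.5752 0.0199 0.1381] yaw -13.52 tilt [ 0.0022 -0.0002] F [-1.57  5.52 16.56] open 0.0587 q [ 0.03  0.37 -0.07  1.13 -0.    1.84]
[{"tx": -0.0068, "ty": -0.0015, "tz": -0.0769, "rx": 0.0022, "ry": -0.0003, "rz": -0.0003}]
```

View pics/side18.png

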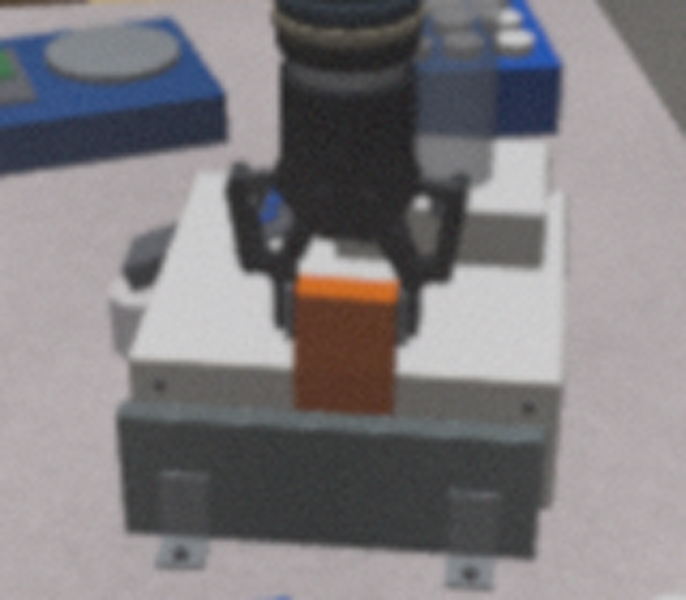

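View pics/top18.png

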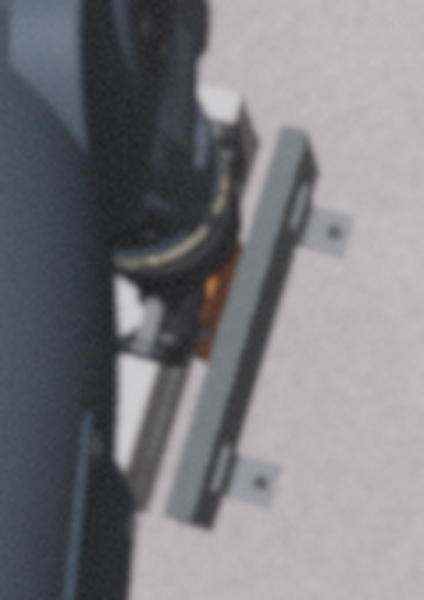

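The wedge has begun to bite, with 16.6 N upward, at side (345,345). I will check differentially whether the machine has moved since the start, since that decides one packer or two.

Run:
```python
from h import *;import pickle
U={"top":([.5653,.0200],-.234),"side":([.5731,.0143],-.234)}
segs={"side":[[((-.13,0,.105),(-.05,0,.105))],[((.055,0,.105),(.13,0,.105))]],"top":[[((.08,0,.105),(.13,0,.105))],[((-.12,0,.105),(-.06,0,.105))]]}
for k in (0,2,5,6,7,8,9,10,13,14,16,17,18):
    P=pickle.load(open(f"p{k}.pkl","rb"));o=[]
    for n in ("side","top"):
        u,a=U[n]
        for S in segs[n]:
            def off(y):
                m=edges_meas(P[n],S,[u[0]-np.sin(a)*y,u[1]+np.cos(a)*y,a],2.5)[0];return np.mean(np.clip(m[2],-2,2)),m[2].std()
            ys=np.arange(.018,.0301,.001);f=np.array([off(y)[0] for y in ys]);i=np.argmin(abs(f))
            sl=np.polyfit(ys[max(0,i-2):i+3],f[max(0,i-2):i+3],1);o.append(-sl[1]/sl[0]*1000)
    print(k,np.round(o,2))
```

```text
0 [22.49 22.35 24.7  24.64]
2 [32.19 22.09 24.55 24.52]
5 [22.35 22.2  24.5  24.46]
6 [22.38 22.2  24.51 24.45]
7 [22.35 22.18 26.43 24.41]
8 [23.97 23.89 27.42 25.97]
9 [24.09 23.96 27.89 25.97]
10 [24.03 24.1  25.97 26.01]
13 [18.31 23.96 25.97 25.97]
14 [23.88 24.1  30.   25.97]
16 [24.02 23.74 17.35 25.94]
17 [24.03 23.95 29.91 26.98]
18 [23.91 24.01 13.78 26.47]
```

The machine moved about 1.6 mm while I pressed the packer, then stayed put under 9 N, so it is at its stop. The gap is about 26 mm, so one packer is right and home depth is about 65 mm. Pressing the wedge home.

Call:
step_arm([
  {"gripper": 1, "tx": 0.0003, "ty": 0, "tz": 0.002, "rx": 0.001, "ry": 0, "rz": 0},
  {"gripper": 1, "tx": 0.0003, "ty": 0, "tz": 0.003, "rx": 0, "ry": 0, "rz": 0},
], force=120)

```text
clock: 22.1
eef_pos: [0.5761, 0.0205, 0.1361]
ee_rot: [2.463, 1.944, 0.005]
contact_force: [-4.7, 5.3, 22.7]
opening: 0.0584
```

```bash
python3 plan.py .5720 .0136 .215 -13.5 1
```

```text
t22.10 pos [0.5761 0.0205 0.1361] yaw -13.44 tilt [ 0.0051 -0.0013] F [-4.72  5.35 22.69] open 0.0584 q [ 0.04  0.37 -0.08  1.12 -0.    1.84]
[{"tx": -0.0076, "ty": -0.002, "tz": -0.0789, "rx": 0.0053, "ry": 0.0, "rz": 0.001}]
```

Call:
step_arm([
  {"gripper": 1, "tx": 0, "ty": -0.0005, "tz": 0.0035, "rx": 0.005, "ry": 0, "rz": 0},
  {"gripper": 1, "tx": 0, "ty": -0.0003, "tz": 0.004, "rx": 0.003, "ry": 0, "rz": 0},
])

```text
clock: 22.35
eef_pos: [0.5769, 0.0208, 0.1345]
ee_rot: [2.462, 1.946, 0.006]
contact_force: [-7.9, 5.8, 35.8]
opening: 0.0587
```

```bash
python3 plan.py .5720 .0136 .215 -13.5 1
```

```text
t22.35 pos [0.5769 0.0208 0.1345] yaw -13.37 tilt [ 0.0048 -0.0004] F [-7.95  5.78 35.84] open 0.0587 q [ 0.04  0.37 -0.08  1.12 -0.    1.84]
[{"tx": -0.0081, "ty": -0.0027, "tz": -0.0805, "rx": 0.0047, "ry": -0.0008, "rz": 0.0023}]
```

```bash
python3 snap.py 19 110,230,90,260 170,330,60,200
python3 - <<'E'
from wf import *
for k,z in ((15,.1085),(16,.0727),(17,.0418),(18,.0248),(19,.0212)):
    d=pickle.load(open(f"p{k}.pkl","rb"))["side"]
    mk=lambda z0:[((-.03,-.0115,z0+.15),(.03,-.0115,z0+.15)),((-.03,.0115,z0+.15),(.03,.0115,z0+.15)),((-.03,-.0115,z0+.1),(-.03,-.0115,z0+.15)),((.03,-.0115,z0+.1),(.03,-.0115,z0+.15))]
    r=fitz(d,mk,[.5745,.018 if k>16 else .0135,-.236],z,zs=.0003,win0=2);print(k,r[0].round(4),round(float(r[1]),2),r[2],rel("side",r[0]))
E
python3 plan.py
```

```text
15 [ 0.5744  0.0105 -0.2833  0.1085] 0.48 [0.0, 0.0, -0.25, 0.0] [ 0.0021 -0.0034]
16 [ 0.574   0.012  -0.2303  0.0727] 0.68 [0.5, -0.5, -0.25, 0.25] [ 0.0014 -0.0021]
17 [ 0.5756  0.0131 -0.2352  0.0418] 0.51 [0.25, -0.25, 0.0, 0.0] [ 0.0027 -0.0006]
18 [ 0.5782  0.0161 -0.2794  0.0248] 0.59 [-0.25, 0.25, 0.25, -0.5] [0.0045 0.0029]
19 [ 0.579   0.0173 -0.2643  0.0212] 0.53 [-0.25, 0.25, -0.25, 0.0] [0.0051 0.0043]
t22.45 pos [0.5769 0.0208 0.1344] yaw -13.37 tilt [ 0.0049 -0.0004] F [-5.93  5.86 29.48] open 0.0584 q [ 0.04  0.37 -0.08  1.12 -0.    1.84]
```

View pics/side19.png

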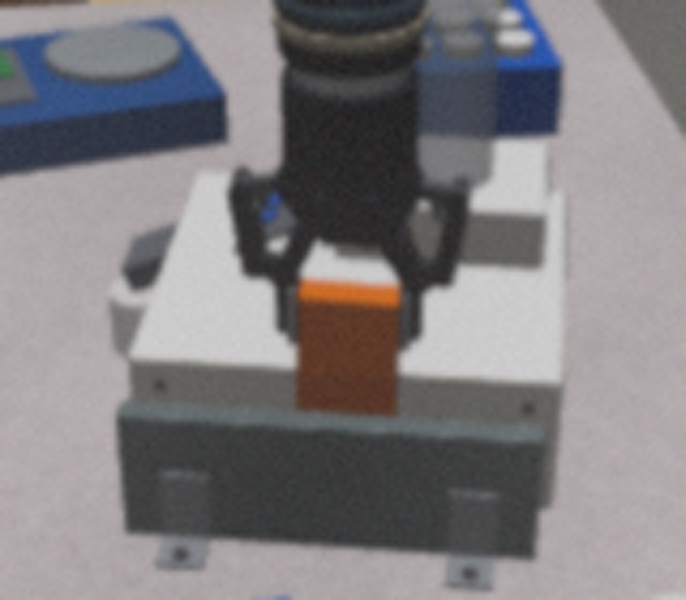

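Call:
step_arm([
  {"gripper": 1, "tx": 0, "ty": -0.0012, "tz": 0.004, "rx": 0.004, "ry": 0, "rz": 0},
  {"gripper": 1, "tx": 0, "ty": -0.001, "tz": 0.0045, "rx": 0.003, "ry": 0, "rz": 0},
  {"gripper": 1, "tx": 0, "ty": -0.001, "tz": 0.0045, "rx": 0.003, "ry": 0, "rz": 0},
])

```text
clock: 22.82
eef_pos: [0.5769, 0.0209, 0.134]
ee_rot: [2.458, 1.944, 0.012]
contact_force: [-8.6, 4.2, 41.9]
opening: 0.059
```

```bash
python3 plan.py .5720 .0136 .215 -13.5 1; python3 snap.py 20 110,230,90,260 170,330,60,200;python3 - <<'E'
from h import *;import pickle
U={"top":([.5653,.0200],-.234),"side":([.5731,.0143],-.234)}
segs={"side":[[((-.13,0,.105),(-.05,0,.105))],[((.055,0,.105),(.13,0,.105))]],"top":[[((-.12,0,.105),(-.06,0,.105))]]}
for k in (10,18,19,20):
    P=pickle.load(open(f"p{k}.pkl","rb"));o=[]
    for n in ("side","top"):
        u,a=U[n]
        for S in segs[n]:
            ys=np.arange(.018,.0301,.001);f=np.array([np.mean(np.clip(edges_meas(P[n],S,[u[0]-np.sin(a)*y,u[1]+np.cos(a)*y,a],2.5)[0][2],-2,2)) for y in ys]);i=np.argmin(abs(f))
            sl=np.polyfit(ys[max(0,i-2):i+3],f[max(0,i-2):i+3],1);o.append(-sl[1]/sl[0]*1000)
    print(k,np.round(o,2))
E
```

```text
t22.82 pos [0.5769 0.0209 0.134 ] yaw -13.32 tilt [ 0.0107 -0.0014] F [-8.56  4.19 41.87] open 0.0590 q [ 0.04  0.37 -0.08  1.11 -0.    1.84]
[{"tx": -0.0082, "ty": -0.0023, "tz": -0.0811, "rx": 0.0108, "ry": -0.0011, "rz": 0.0031}]
10 [24.03 24.1  26.01]
18 [23.91 24.01 26.47]
19 [24.03 24.15 26.21]
20 [24.01 24.15 26.58]
```

Call:
step_arm([
  {"gripper": 1, "tx": 0, "ty": -0.001, "tz": 0.005, "rx": 0.008, "ry": 0, "rz": 0},
  {"gripper": 1, "tx": 0, "ty": -0.001, "tz": 0.005, "rx": 0.008, "ry": 0, "rz": 0},
])

```text
clock: 23.18
eef_pos: [0.5771, 0.0209, 0.1338]
ee_rot: [2.461, 1.946, 0.008]
contact_force: [-11.5, 3.8, 43.6]
opening: 0.0586
```

```bash
python3 plan.py; python3 snap.py 21 110,230,90,260 170,330,60,200; python3 plan.py; python3 -c "
from bench import *
for i in range(4): get_image('side')"; python3 plan.py
```

```text
t23.18 pos [0.5771 0.0209 0.1338] yaw -13.31 tilt [ 0.0068 -0.    ] F [-11.48   3.83  43.58] open 0.0586 q [ 0.04  0.37 -0.08  1.11 -0.    1.84]
t23.27 pos [0.5771 0.0209 0.1338] yaw -13.31 tilt [ 0.0068 -0.    ] F [-10.66   4.9   43.93] open 0.0589 q [ 0.04  0.37 -0.08  1.11 -0.    1.84]
t23.48 pos [0.5771 0.0209 0.1338] yaw -13.31 tilt [ 0.0069 -0.    ] F [-10.22   4.04  44.16] open 0.0585 q [ 0.04  0.37 -0.08  1.11 -0.    1.84]
```

View pics/side21.png

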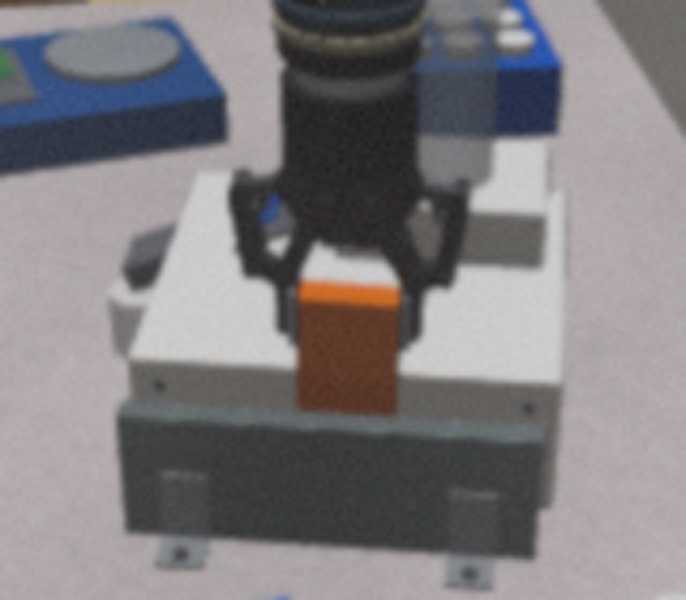

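View pics/top21.png

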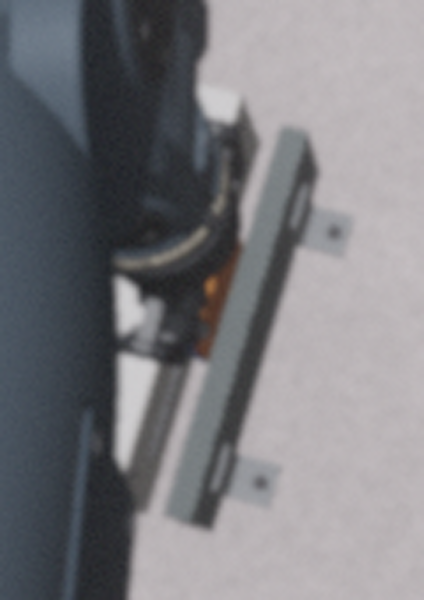

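```bash
python3 -c "
from bench import *
print(job_done())"; python3 plan.py
```

```text
the job is handed in; nothing more can be done
None
the job is handed in; nothing more can be done
```

I stood one blue packer upright in the gap, flat against the machine's side and about half-way along. I then pushed the orange wedge in point-down, slope to the upstand, and handed the job in at about 23.5 s with it still gripped and pushed home.

**One packer or two:** pressing the packer in slid the machine about 1.6 mm. It then stayed put under 9 N of push, and the images show no movement since, so it is against its stop. The gap then measured about 26 mm, which calls for one packer.

**Last checks:**
- **Push:** steady at about 44 N over the last 0.3 s, with the TCP height unchanged.
- **Depth:** the wedge point is about 69 mm below the upstand's top and about 20 mm above the worktop. This comes from the arm's pose and assumes the wedge has not slipped in the grip.
- **Spares and the rest:** the two spare packers stayed in their block. The bottles, screwdriver and brown plates were not touched.

**Disagreements and limits:**
- The two cameras differ by about 2 mm on the gap (24 mm from the side, 26 mm from the top). The depth where the wedge bit supports 26 mm.
- At the end the tool leaned about 0.4° along the gap, with about 10 N sideways on the wrist.
- The wedge hides the packer in the last pictures, so its final uprightness was only seen before the wedge went in.

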